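# Snap a dosimeter capsule shut with the bench pliers

### The arm

A 7-joint arm with a two-finger parallel gripper is mounted at the origin on the work surface. World frame = base frame: x ahead of the robot, y to its left, z up, the work surface at z = 0. Lengths are in m, angles in rad, forces in N, time in s.
With the tool pointing down it reaches from about 0.35 to 0.9 m from the base axis. Payload 19.9 kg.
Tool frame: the origin (TCP) lies on the centre line of the jaws, within the pads' length; the fingertips stand 17 mm ahead of it and the grasp point (between the pads) lies 2 mm behind it; z points along the fingers, x is the direction in which the jaws open and shut, and the axes are right-handed (so a half turn about z gives the same grasp; the last joint's range is limited). The gripper opens to 94 mm and grips with 3 to 60 N. Pads are 16 mm wide; open, the fingers measure 119 mm over their backs; the gripper's body (75 mm by 177 mm) begins 78 mm behind the grasp point.
Start: joints at [1.153, 0.417, -0.01, 1.614, 0.005, 1.111, -0.053], TCP at [0.23, -0.581, 0.186] pointing down, gripper open.
Joint ranges: [-2.81, 2.81], [-0.39, 2.02], [-1.27, 1.25], [0.06, 2.57], [-1.19, 4.33], [0.19, 2], [-2.82, 2.82]. Speed limits (rad/s): [1.89, 1.89, 2.39, 2.39, 3.01, 3.01, 3.01].

### API

Orientations are given as a unit quaternion [w, x, y, z].
In Python, from rig import bot gives the robot as it stands.
- The arm moves only by the shell command python3 -m crank 'ROWS' [FORCE]. ROWS is JSON, a list of rows, each a list of 3 entries, a list of its own where there are three numbers: the shift along the world's x, y, z in mm, then the turn, a rotation vector about the world's x, y, z in rad, then the opening, from 0 (shut) to 1 (fully open). A call has 1 to 20 rows; each row is the pose to reach, as a shift and turn from the pose commanded when the call began; what a row does not reach only later rows make up. A row lasts 1/10 s, in which the tool goes at most 50 mm and 8.59 degrees, less where a joint would pass 70% of its speed; a pose out of reach is approached as far as the arm can. A call with a gripper value outside its range is refused whole. The fingers move at their own pace and stop on an object; FORCE is the grip in N (left out, the last holds). Time passes only in rows, so rows that repeat a pose let the fingers close. It gives the time, the measured TCP pose, the force and the opening at its end, in the units of the state.
- bot.read_state(): the state, without advancing time (a new reading comes with each control period).
- bot.get_image(name): name is "scene" or "top" or "wrist"; returns the picture (384x512x3 uint8, red, green, blue); there is no depth.
- bot.camera_info(name): a dict with "K" (3x3 intrinsics, pixels), "position" and "rotation" of the camera in the world. Camera axes: x right, y down, z forward; pixel columns grow to the right and rows downward; lengths in m; the calibration is good to about 2 mm. A picture is of the moment at which its call begins: read the wrist's pose just before it. camera_info takes no time and is no camera call; for the wrist camera it gives the pose at the moment of the call.
- bot.hand_in(): hands the job in, once; it reports no verdict.
The state is a dict: "t": time; "q": joint angles; "joint_vel": joint speeds; "tau": joint torques, N m; "tool_pos": TCP position; "orientation": TCP orientation; "wrist_force": force on the tool from outside, world axes, zero at the start; "ft_torque": the same for the moment, N m; "finger_gap": finger opening in m.
Only numpy, scipy, OpenCV 4.12 (cv2) and the standard library are available. Lean on these libraries where they do the work, as an engineer would, in place of code of your own. Each camera call takes 0.05 s, during which the arm holds its last target.

### The job

Close the dosimeter capsule in the bench pliers: take the large round cap from the rack, set it stud-down in the round capsule base under the raised arm of the pliers and let go of it, then bring the arm down by its crossbar and press gently until the press stud clicks and the cap is fully home. Let the pliers do the pressing, never the fingers, ease off as soon as it clicks because the capsule cracks if it is pressed much harder than the click needs, then swing the arm back up and let go. Leave the other caps and everything else on the table alone.

Things in the scene. Friction and masses are not known exactly. Their poses are not given: they have to be found in the camera images.
- cap: Large round cap, black plastic, about 85 g, in one of the three rack holes. Origin: centre of the underside of its flange; z up. Flange 40 mm diameter, 8 mm thick (z 0 to 8 mm, lower edge chamfered); on it a grip boss 26 mm diameter, z 8 to 24 mm (top at 24). Below it a steel press stud: neck 8 mm diameter and a ball 14 mm diameter, ball centre 10 mm below the origin, lowest point 17 mm below.
- square_cap: Wrong cap, black, in the rack: square flange 40 mm, square boss 24 mm, same stud and heights. Leave it.
- small_cap: Wrong cap, black, in the rack: round flange 28 mm, round boss 16 mm, same stud and heights. Leave it.
- rack: Fixed grey rack plate 190 x 60 x 24 mm for the three caps; origin at the centre of its underside, row of holes along its x axis at -60, 0 and +60 mm; holes 20 mm square. Cap flanges rest on its top 24 mm above the table. Which hole holds which cap varies.
- pliers: Fixed bench block and pliers, origin on the table under the axis of the capsule base. Its -x axis points along the arms to the handle end, +x to the pivot; the hinge axis is its y axis. A 64 mm square aluminium anvil carries the capsule base. The pivot cheeks stand 70 to 100 mm along +x, 54 mm wide, 102 mm high. The fixed lower arm and its grip reach 173 mm along -x and are at most 35 mm high.
- seat (a point): Centre of the capsule base's inner ledge, 45 mm above the table, axes as pliers. The base is a black round cup, inner diameter 43 mm, outer 52 mm, its rim 14 mm above the ledge, with a central 17 mm hole for the stud with a ring of spring catches. A loosely set cap rests on the catches with its underside about 9 mm above this point, perhaps leaning; clicked home it is level with it.
- pivot (a point): Hinge of the upper arm: 85 mm along pliers +x from the cup axis, 92 mm above the table; the hinge axis is the pliers' y axis.
- lever (a joint): Angle of the upper arm in rad: 0 = level (arm pointing along pliers -x), growing as it is raised; about 1.57 is upright. It starts at 1.65 to 1.82, leaning back past upright, end stop 1.87. It stays wherever it is left (hinge friction about 1.5 N at the crossbar).
- bar (a point): Middle of the crossbar at the end of the upper arm, 180 mm from the pivot: a round rubber bar 14 mm diameter, 84 mm long between the side arms of a fork, along the pliers' y axis. The fork's opening beside the bar is 84 mm wide and 55 mm deep towards the pivot. Grip it in its middle from above (it turns in the grip), or push it. The capsule cracks at 50 N on the cap: about 23 N down on the bar.
- pad_mount (a point): Arm's underside (arm 16 mm thick) over the cup, 85 mm from the pivot. The brass pressing pad here is screw-adjusted and stands out 8 to 22 mm, unmeasured: the click comes anywhere from about -0.07 to 0.11 rad, the ledge 0.04 rad lower; only feel tells. Down force at the bar rises to 8 to 18 N, drops to nothing at the click, then rises again (about 4 N per mm) as the cap meets the ledge.
- screwdriver: screwdriver lying on the table, a bystander
- jar: lidded jar, 54 mm diameter, 70 mm high, a bystander
- mug: white mug, a bystander
- exposure_button: grey hand-held exposure button, lying, a bystander
- wedge_block: small ribbed aluminium step block 50 x 90 x 31 mm, a bystander
Not all that is in view belongs to the job. What is shaped like the cap but orange or pink is not meant.

How it is judged:
By the outcome, as a careful person would: the job done as asked, in the order asked, and still so for the second after the job is handed in, with the robot touching nothing.
It also fails if it takes over 72 s, if anything falls off the work surface, if the arm or the gripper's body presses on something with over 40 N, if the wrist force passes 120 N, or if a joint passes its speed limit or range.

## Working session

There is one attempt and no reset: what is moved stays moved. The work goes in short steps, Python scripts to look and compute and a shell command to move; the robot and the scene stay as the last step left them, time stands still between calls to the robot, and variables do not carry over. Pictures are saved under pics/ and viewed, and the job is handed in when it is done.

```bash
ls; mkdir -p pics; python3 - <<'E'
from rig import bot
import cv2
s=bot.read_state();print(s)
for n in ["scene","top","wrist"]:
    im=bot.get_image(n);cv2.imwrite(f"pics/{n}0.png",im[:,:,::-1]);c=bot.camera_info(n);print(n,c)
E
```

```text
pics
{'t': 0.0, 'q': array([ 1.15252121,  0.41794234, -0.0103012 ,  1.6141626 ,  0.00468644,
        1.11068321, -0.0529593 ]), 'joint_vel': array([-0.00061367, -0.00053402, -0.00040536,  0.00046939, -0.00131256,
       -0.00048734, -0.00095385]), 'tau': array([ 8.57469131e-04, -8.51263475e+01,  6.38724044e-01, -4.25988257e+01,
       -4.86754929e-02,  1.86803093e-02,  2.15905043e-04]), 'tool_pos': array([ 0.22979899, -0.58080231,  0.18524991]), 'orientation': array([-2.96485407e-04,  8.27031310e-01, -5.62155556e-01, -5.05211761e-04]), 'wrist_force': array([ 0.46297939, -0.1139555 , -0.31748082]), 'ft_torque': array([ 0.00123757,  0.09240738, -0.02038484]), 'finger_gap': 0.09401848655513054}
scene {'K': array([[478.41523676,   0.        , 264.61777106],
       [  0.        , 478.41523676, 184.87887023],
       [  0.        ,   0.        ,   1.        ]]), 'position': array([ 1.4692497 , -0.23132965,  1.16267604]), 'rotation': array([-0.2718807 ,  0.73783953,  0.57683185, -0.221221  ])}
top {'K': array([[416.24496359,   0.        , 257.43978316],
       [  0.        , 416.24496359, 197.45992702],
       [  0.        ,   0.        ,   1.        ]]), 'position': array([ 0.34086957, -0.0503742 ,  1.10365665]), 'rotation': array([-0.07943139,  0.74141925, -0.66221659,  0.07387375])}
wrist {'K': array([[341.34925198,   0.        , 259.9141677 ],
       [  0.        , 341.34925198, 194.40440489],
       [  0.        ,   0.        ,   1.        ]]), 'position': array([ 0.29114577, -0.55675105,  0.38424486]), 'rotation': array([ 0.09574077,  0.8216093 , -0.55819084, -0.06492192])}
```

View pics/scene0.png

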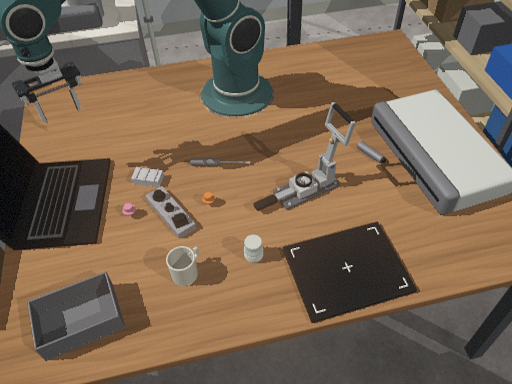

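View pics/top0.png

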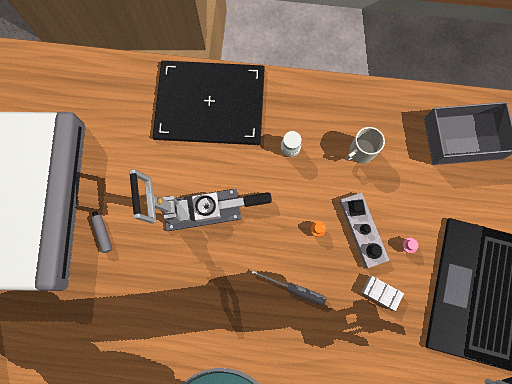

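View pics/wrist0.png

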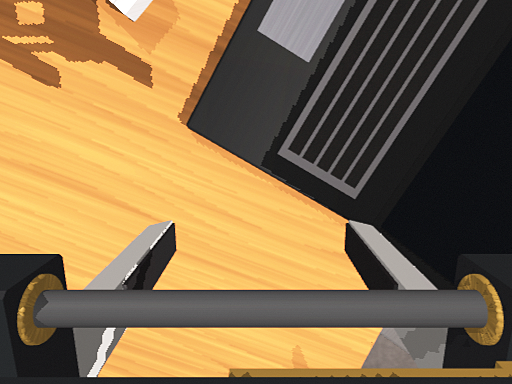

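The scene and top views show the rack at top px ~(365,230) with caps at (355,207), (365,229) and (374,251). The orange (319,228) and pink (411,245) lookalikes stand off the rack. The pliers' cup is at (205,205) and the raised bar at ~(136,193).

Next is a close crop and localisation.

```bash
cat > h.py <<'E'
import numpy as np, cv2
from scipy.spatial.transform import Rotation as R
from rig import bot
def cam(n):
    c=bot.camera_info(n); return c["K"],np.array(c["position"]),R.from_quat(np.roll(c["rotation"],-1)).as_matrix()
def ray(c,u,v):
    K,p,M=c; return p,M@np.linalg.solve(K,[u,v,1.])
def atz(c,u,v,z):
    p,d=ray(c,u,v); return p+d*(z-p[2])/d[2]
def proj(c,X):
    K,p,M=c; x=(np.atleast_2d(X)-p)@M@K.T; return x[:,:2]/x[:,2:]
def crop(src,x0,y0,w,h,s,out):
    im=cv2.imread(src)[y0:y0+h,x0:x0+w]; cv2.imwrite(out,cv2.resize(im,None,fx=s,fy=s,interpolation=cv2.INTER_CUBIC))
E
python3 - <<'E'
from h import *
crop("pics/top0.png",300,180,130,110,6,"pics/top0_rack.png")
crop("pics/top0.png",120,160,160,80,5,"pics/top0_pl.png")
c=cam("top")
for u,v,z in [(355,207,.048),(365,229,.048),(374,251,.048),(205,205,.05),(352,200,.024)]: print(u,v,atz(c,u,v,z))
print(proj(cam("scene"),[atz(c,374,251,.048),atz(c,205,205,.05)]))
E
```

```text
355 207 [ 0.57642805 -0.28240713  0.048     ]
365 229 [ 0.52202287 -0.31138481  0.048     ]
374 251 [ 0.46855817 -0.33719433  0.048     ]
205 205 [0.53749974 0.10337291 0.05      ]
352 200 [ 0.59981207 -0.27858903  0.024     ]
[[158.41603454 191.41623056]
 [302.93439559 180.64398901]]
```

View pics/top0_rack.png

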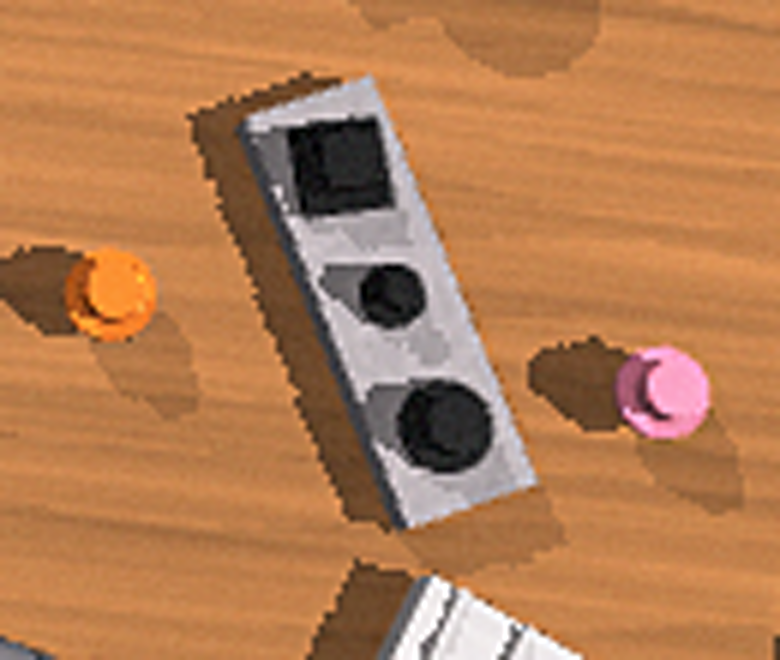

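View pics/top0_pl.png

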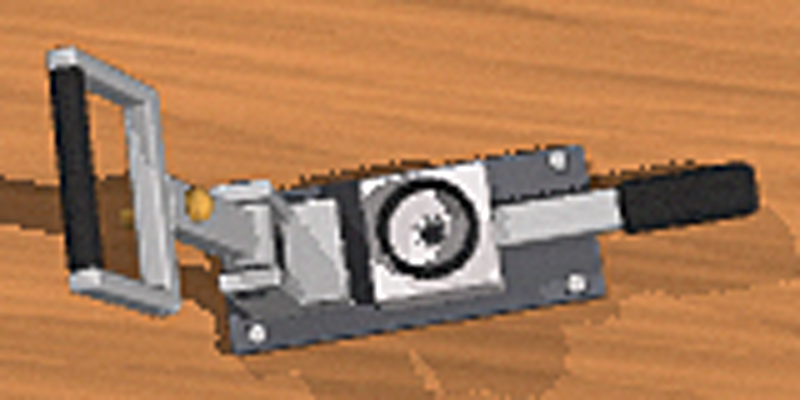

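Things that could be taken for the cap, in the top view:
- square cap (355,208)
- small round cap (365,229)
- large round cap (374,251)
- orange lookalike (318,229)
- pink lookalike (411,245)

The crop shows that (374,251) is the only black, round, 40 mm one in the rack, so I choose it.

```bash
python3 - <<'E'
from h import *
c=cam("top"); s=bot.read_state()
T=R.from_quat(np.roll(s["orientation"],-1)).as_matrix(); w=cam("wrist")
print("cam in tool",T.T@(w[1]-s["tool_pos"]),"axis",T.T@w[2][:,2])
print("tcp px",proj(w,s["tool_pos"]), "tip",proj(w,s["tool_pos"]+T@[0,0,.017]))
P=lambda u,v:(300+u/6,180+v/6); Q=lambda u,v:(120+u/5,160+v/5)
print("cap flange",atz(c,*P(446,426),.028),"boss",atz(c,*P(447,420),.048))
cup=atz(c,*Q(428,229),.059);print("cup",cup)
a=atz(c,*Q(605,295),.012);b=atz(c,*Q(232,352),.012);print("plate yaw",np.degrees(np.arctan2(*(b-a)[[1,0]])))
a=atz(c,*Q(757,188),.025);print("handle yaw",np.degrees(np.arctan2(*(cup-a)[[1,0]])), np.linalg.norm((cup-a)[:2]))
E
```

```text
cam in tool [-6.89113080e-05 -6.58870543e-02 -1.98852075e-01] axis [0.00118844 0.22969342 0.97326231]
tcp px [[259.61362307 224.58620474]] tip [[259.60738947 216.45053819]]
cap flange [ 0.47107396 -0.34348273  0.028     ] boss [ 0.4712211  -0.33832192  0.048     ]
cup [0.53392594 0.10024573 0.059     ]
plate yaw 105.28102705011871
handle yaw 106.16888880888487 0.17226044560639522
```

```bash
python3 -m crank '[[[0,50,0],[0,0,0],0.55],[[50,90,0],[0,0,0],0.55],[[90,130,0],[0,0,0],0.55],[[130,170,0],[0,0,0],0.55],[[170,200,0],[0,0,0],0.55],[[195,220,0],[0,0,0],0.55],[[200,220,0],[0,0,0],0.55],[[200,220,0],[0,0,0],0.55],[[200,220,0],[0,0,0],0.55]]' 20
python3 - <<'E'
from h import *
im=bot.get_image("wrist");cv2.imwrite("pics/w1.png",im[:,:,::-1])
E
```

```text
t: 1.05
tool_pos: [0.429, -0.3619, 0.1856]
orientation: [0.0, 0.827, -0.563, -0.0]
wrist_force: [-0.1, 0.1, -0.0]
finger_gap: 0.0515
```

View pics/w1.png

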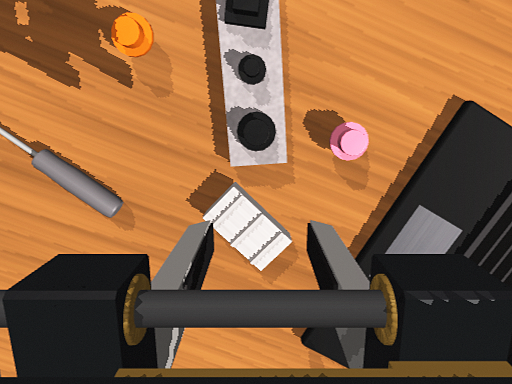

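The wrist view shows the square cap (246,8), the small cap (251,69) and the large round cap (256,131) in the rack, nearly lined up with the jaws. The wedge block is below them at (247,228).

```bash
cat >> h.py <<'E'
def blob(img,x0,y0,w,h,thr=60):
    g=img[y0:y0+h,x0:x0+w].max(2); m=(g<thr).astype(np.uint8)
    n,l,st,ce=cv2.connectedComponentsWithStats(m)
    i=1+np.argmax(st[1:,4]); cs,_=cv2.findContours((l==i).astype(np.uint8),0,2)
    k=max(cs,key=cv2.contourArea); e=cv2.fitEllipse(k)
    return ce[i]+[x0,y0],st[i],np.array(e[0])+[x0,y0],e[1]
E
python3 - <<'E'
from h import *
im=cv2.imread("pics/w1.png");w=cam("wrist")
crop("pics/w1.png",210,90,100,85,7,"pics/w1c.png")
for t in (35,45,60):
    ce,st,e,ax=blob(im,225,100,65,62,t); print(t,ce,st,e,ax,atz(w,*e,.028))
E
```

```text
35 [253.53772071 131.80898876] [ 13  12  37  39 623] [255.90897751 130.8079586 ] (36.46533966064453, 37.66177749633789) [ 0.47261808 -0.34090731  0.028     ]
45 [255.8655536 130.7486819] [  12   12   39   39 1138] [255.94042587 130.79174232] (36.77609634399414, 37.92528533935547) [ 0.47264521 -0.34093141  0.028     ]
60 [255.82672414 130.85603448] [  12   12   39   39 1160] [255.84207535 130.86388779] (37.317955017089844, 37.941070556640625) [ 0.47254018 -0.34086394  0.028     ]
```

View pics/w1c.png

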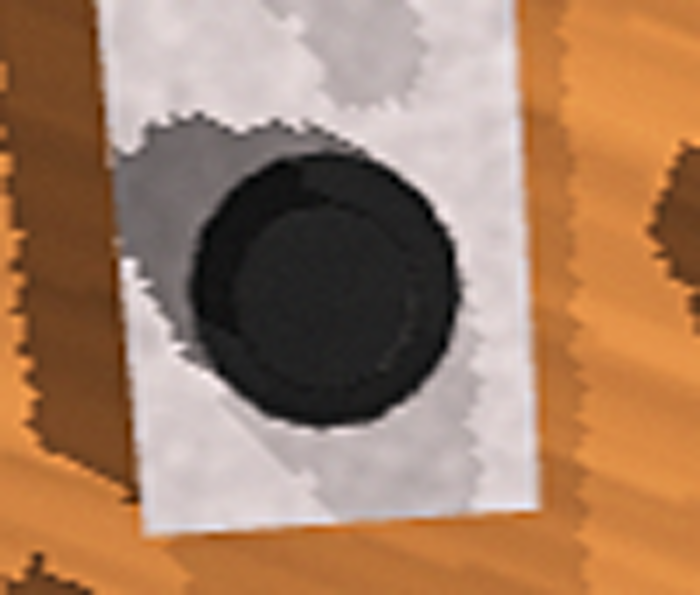

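The large round cap's centre is (0.4725, -0.341), and the top camera agrees. Moving over it and down.

```bash
python3 -m crank '[[[30,15,0],[0,0,0],0.55],[[43,20,-30],[0,0,0],0.55],[[43,20,-70],[0,0,0],0.55],[[43,20,-100],[0,0,0],0.55],[[43,20,-105],[0,0,0],0.55],[[43,20,-105],[0,0,0],0.55]]' 20
python3 - <<'E'
from h import *
im=bot.get_image("wrist");cv2.imwrite("pics/w2.png",im[:,:,::-1]);print(bot.read_state()["tool_pos"])
E
```

```text
t: 1.7
tool_pos: [0.472, -0.342, 0.0808]
orientation: [0.0, 0.827, -0.563, -0.001]
wrist_force: [0.2, -0.6, 0.3]
finger_gap: 0.0515
[ 0.47277795 -0.34222271  0.08194659]
```

View pics/w2.png

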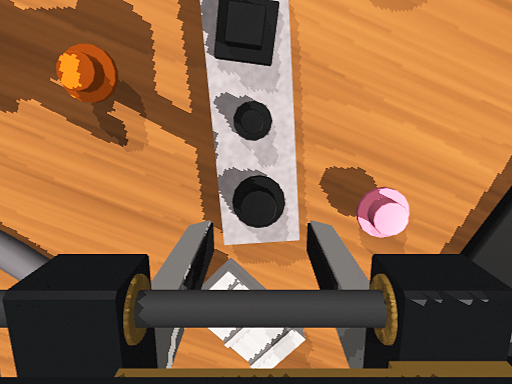

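The cap at (258,201) is centred between the open fingers, which clear the small cap at (253,121). Descending 30 mm and gripping.

```bash
python3 -m crank '[[[0,0,-15],[0,0,0],0.55],[[0,0,-30],[0,0,0],0.55],[[0,0,-30],[0,0,0],0.55],[[0,0,-30],[0,0,0],0.4],[[0,0,-30],[0,0,0],0.2],[[0,0,-30],[0,0,0],0.1],[[0,0,-30],[0,0,0],0.1],[[0,0,-30],[0,0,0],0.1]]' 20
```

```text
t: 2.55
tool_pos: [0.4731, -0.3412, 0.0511]
orientation: [-0.0, 0.827, -0.562, 0.0]
wrist_force: [0.7, -0.3, -0.4]
finger_gap: 0.015
```

```bash
python3 - <<'E'
from h import *
im=bot.get_image("wrist");cv2.imwrite("pics/w3.png",im[:,:,::-1]);s=bot.read_state();print(s["tool_pos"],s["finger_gap"])
im=bot.get_image("scene");cv2.imwrite("pics/s3.png",im[:,:,::-1])
crop("pics/s3.png",110,130,110,90,7,"pics/s3c.png")
E
```

```text
[ 0.4730087  -0.34114001  0.05097177] 0.011415864598970257
```

View pics/w3.png

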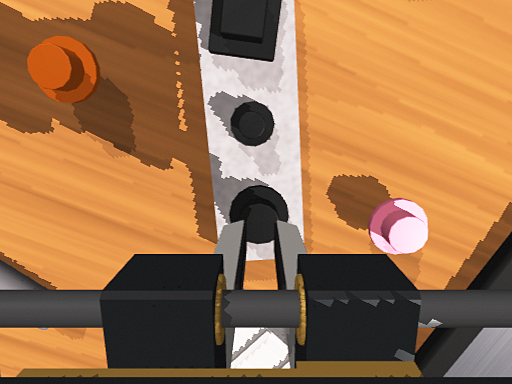

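View pics/s3c.png

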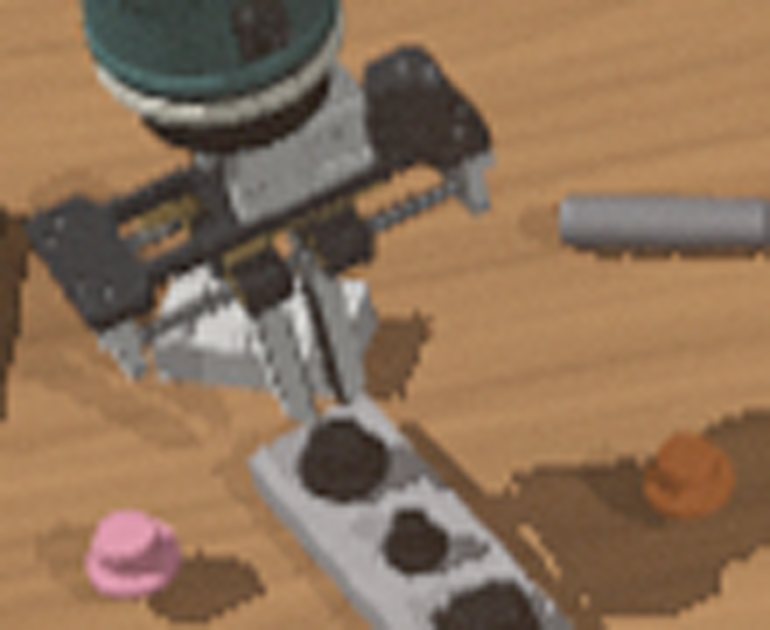

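```bash
python3 - <<'E'
from h import *
s=bot.read_state();sc=cam("scene");w=cam("wrist");p=s["tool_pos"]
T=R.from_quat(np.roll(s["orientation"],-1)).as_matrix(); 
print(T.round(3))
for d in (0,.017,-.03): print(d,proj(sc,p+T@[0,0,d]),proj(w,p+T@[0,0,d]))
for z in (.024,.048): print("cap",z,(proj(sc,[.4725,-.341,z])-[110,130])*7,proj(w,[.4725,-.341,z]))
print("tip scene crop", [(proj(sc,p+T@[x,0,.017])-[110,130])*7 for x in(-.012,.012)])
E
python3 - <<'E'
from h import *
im=bot.get_image("top");cv2.imwrite("pics/t3.png",im[:,:,::-1])
crop("pics/t3.png",330,180,80,90,7,"pics/t3c.png")
crop("pics/w3.png",200,170,120,90,6,"pics/w3c.png")
E
```

```text
[[ 0.368 -0.93   0.   ]
 [-0.93  -0.368 -0.   ]
 [ 0.    -0.    -1.   ]]
0 [[157.07666257 192.11511849]] [[259.59026472 224.52203212]]
0.017 [[158.08324167 195.67670753]] [[259.58499052 216.39041401]]
-0.03 [[155.25654554 185.67497997]] [[259.60194427 242.52926988]]
cap 0.024 [[340.89715076 473.19792085]] [[259.09910308 212.7399023 ]]
cap 0.048 [[331.01877927 438.23265336]] [[259.05525275 223.65450641]]
tip scene crop [array([[361.03324226, 447.47287416]]), array([[311.9837605 , 472.07545696]])]
```

View pics/t3c.png

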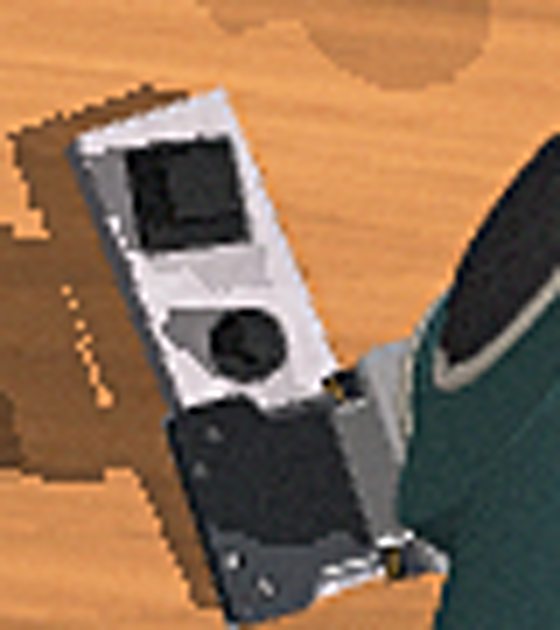

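View pics/w3c.png

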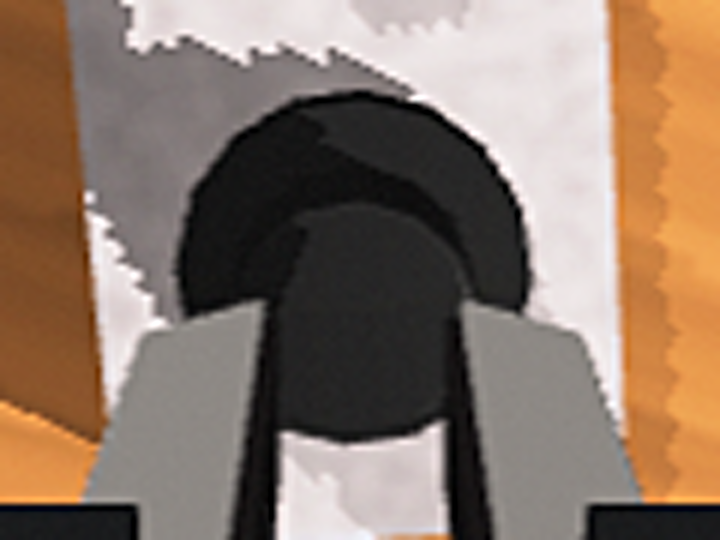

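The views show that the fingers closed above the boss. Both the wrist view (tip corners at about (244,220) and (276,220), pad width giving depth 0.187 m) and the scene view put the fingertips about 18–20 mm behind the reported TCP, instead of 17 mm ahead. The cap hasn't moved. I reopen, then descend further while watching force and pictures.

```bash
python3 -m crank '[[[0,0,0],[0,0,0],0.55],[[0,0,0],[0,0,0],0.55],[[0,0,0],[0,0,0],0.55],[[0,0,0],[0,0,0],0.55],[[0,0,-15],[0,0,0],0.55],[[0,0,-28],[0,0,0],0.55],[[0,0,-28],[0,0,0],0.55],[[0,0,-28],[0,0,0],0.55]]' 20
python3 - <<'E'
from h import *
im=bot.get_image("wrist");cv2.imwrite("pics/w4.png",im[:,:,::-1]);s=bot.read_state();print(s["tool_pos"],s["finger_gap"])
im=bot.get_image("scene");cv2.imwrite("pics/s4.png",im[:,:,::-1])
crop("pics/s4.png",110,130,110,90,6,"pics/s4c.png");crop("pics/w4.png",160,120,200,150,4,"pics/w4c.png")
E
```

```text
t: 3.5
tool_pos: [0.4726, -0.3409, 0.0222]
orientation: [-0.0, 0.827, -0.562, -0.001]
wrist_force: [-0.4, 0.5, 0.2]
finger_gap: 0.0519
[ 0.47297748 -0.34109217  0.02268199] 0.05185784262648152
```

View pics/w4c.png

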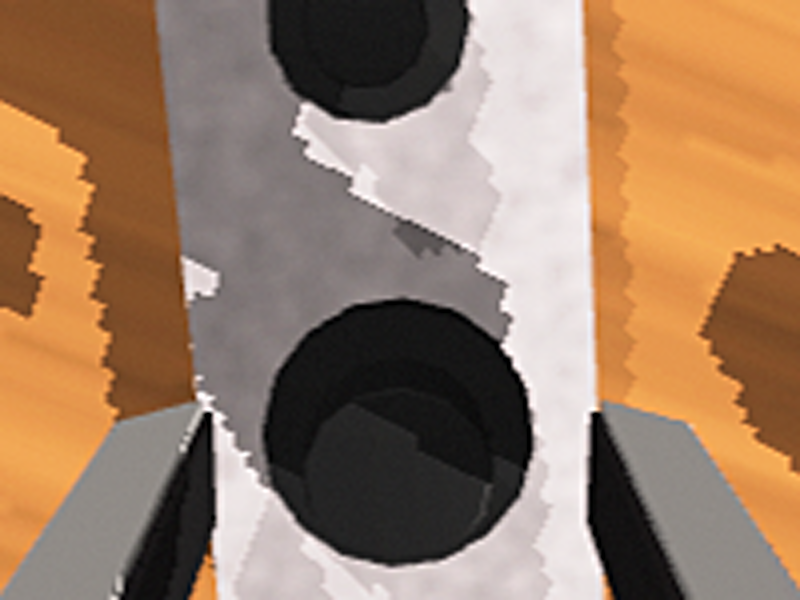

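View pics/s4c.png

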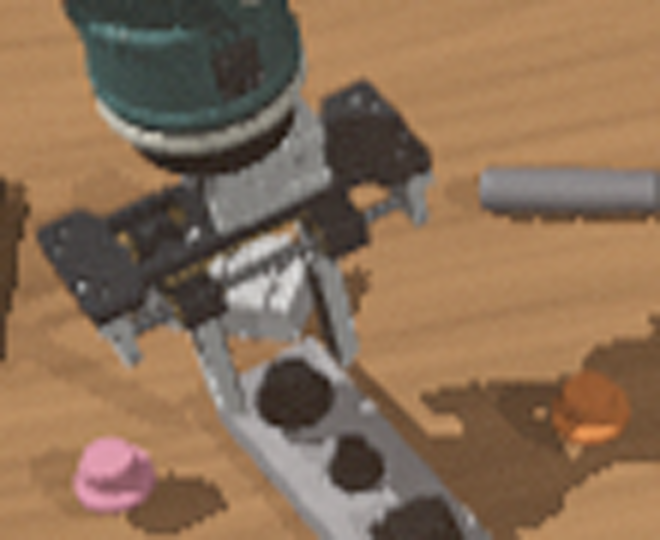

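The tips now show at (213,222) and (310,222), straddling the cap at (259,235), at z≈0.045. Down another 9 mm, then close.

```bash
python3 -m crank '[[[0,0,-5],[0,0,0],0.55],[[0,0,-9],[0,0,0],0.55],[[0,0,-9],[0,0,0],0.55]]' 20;  python3 -m crank '[[[0,0,0],[0,0,0],0.4],[[0,0,0],[0,0,0],0.3],[[0,0,0],[0,0,0],0.2],[[0,0,0],[0,0,0],0.2],[[0,0,0],[0,0,0],0.2]]' 20
python3 - <<'E'
from h import *
im=bot.get_image("wrist");cv2.imwrite("pics/w5.png",im[:,:,::-1]);s=bot.read_state();print(s["tool_pos"],s["finger_gap"],s["wrist_force"])
crop("pics/w5.png",160,120,200,150,4,"pics/w5c.png")
E
```

```text
t: 3.9
tool_pos: [0.4727, -0.341, 0.0133]
orientation: [-0.0, 0.827, -0.562, -0.0]
wrist_force: [-1.0, 0.7, -0.5]
finger_gap: 0.0518
t: 4.4
tool_pos: [0.473, -0.3412, 0.0139]
orientation: [-0.0, 0.827, -0.562, 0.0]
wrist_force: [0.1, -0.0, 0.9]
finger_gap: 0.0255
[ 0.47305385 -0.34113948  0.01395357] 0.02580330650345806 [ 0.13340946 -0.20365708  1.36710358]
```

View pics/w5c.png

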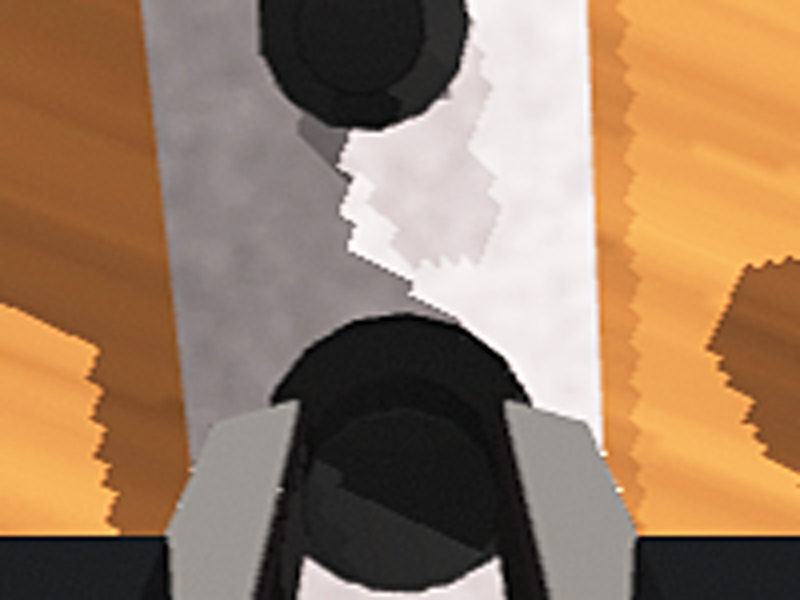

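The grip is solid: gap 25.8 mm on the 26 mm boss, with the cap centred between the pads. Now I lift it and swing to a viewing pose 80 mm short of the cup, with the jaws across the arm.

```bash
python3 -m crank '[[[0,0,20],[0,0,0],0.2],[[0,0,60],[0,0,0],0.2],[[0,0,105],[0,0,0],0.2],[[0,0,150],[0,0,0],0.2],[[8,36,150],[0,0,0.146],0.2],[[16,72,150],[0,0,0.292],0.2],[[24,109,150],[0,0,0.438],0.2],[[33,145,150],[0,0,0.584],0.2],[[41,182,150],[0,0,0.73],0.2],[[49,218,150],[0,0,0.876],0.2],[[57,254,150],[0,0,1.022],0.2],[[65,291,150],[0,0,1.168],0.2],[[74,327,150],[0,0,1.314],0.2],[[82,364,150],[0,0,1.464],0.2],[[82,364,150],[0,0,1.464],0.2],[[82,364,150],[0,0,1.464],0.2],[[82,364,150],[0,0,1.464],0.2]]' 20
python3 - <<'E'
from h import *
s=bot.read_state();w=cam("wrist")
im=bot.get_image("wrist");cv2.imwrite("pics/w6.png",im[:,:,::-1]);print(s["tool_pos"],s["orientation"],s["finger_gap"],s["wrist_force"])
np.savez("w6.npz",K=w[0],p=w[1],M=w[2],t=s["tool_pos"],o=s["orientation"])
E
```

```text
t: 6.15
tool_pos: [0.5548, 0.0217, 0.1637]
orientation: [0.0, 0.991, 0.133, -0.0]
wrist_force: [0.6, -1.0, 0.0]
finger_gap: 0.0252
[0.5548066  0.02171852 0.16366569] [ 2.50497910e-04  9.91064804e-01  1.33380781e-01 -2.44475052e-04] 0.02517083316060102 [ 0.64678125 -0.96845947  0.00691952]
```

View pics/w6.png

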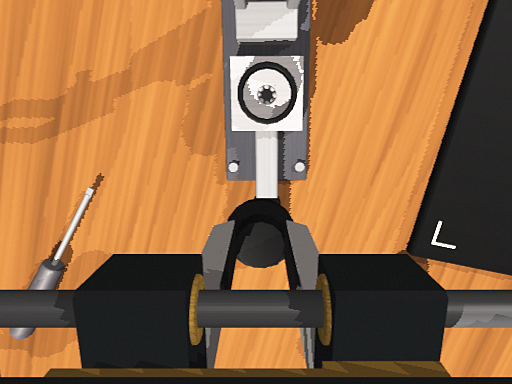

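The wrist view shows the cup at (267,93), with the anvil square-on and the stud hole's catches visible. The held cap is at (261,232). I measure both in the tool frame.

```bash
python3 - <<'E'
from h import *
crop("pics/w6.png",215,45,105,95,7,"pics/w6cup.png");crop("pics/w6.png",200,185,120,95,6,"pics/w6cap.png")
E
```

```text
(no output)
```

View pics/w6cup.png

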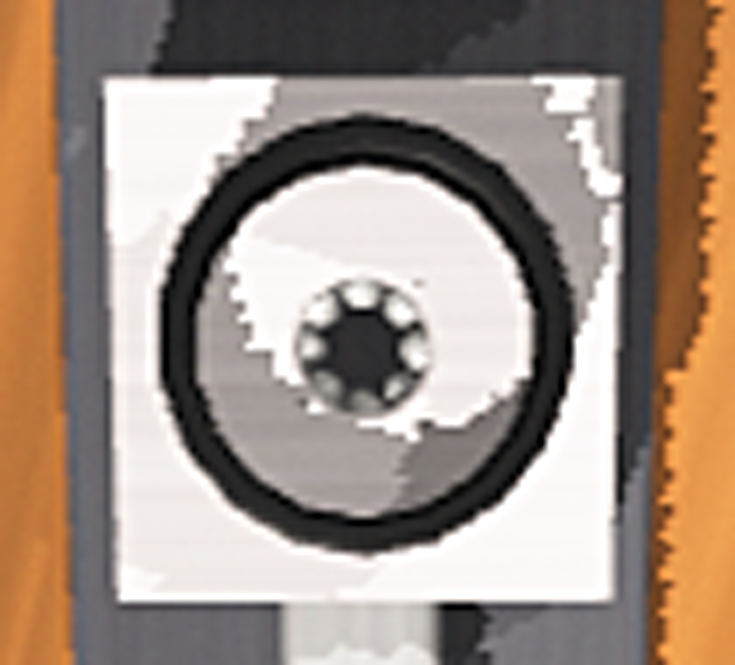

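View pics/w6cap.png

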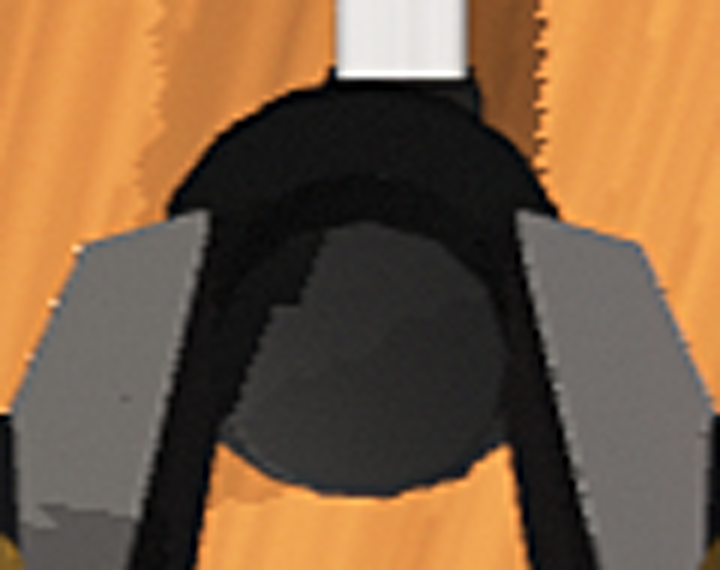

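```bash
python3 - <<'E'
from h import *
d=np.load("w6.npz");w=(d["K"],d["p"],d["M"]);t=d["t"];T=R.from_quat(np.roll(d["o"],-1)).as_matrix()
im=cv2.imread("pics/w6.png")
ce,st,e,ax=blob(im,232,60,75,67,75);print(e,ax)
A=lambda u,v:(215+u/7,45+v/7)
rim=atz(w,*e,.059);rim2=atz(w,*A(367.5,333),.059);led=atz(w,*A(364,345),.045)
boss=atz(w,200+362.5/6,185+358.5/6,t[2]+.034)
print("rim",rim,rim2,"ledge/hole",led,"boss",boss, "boss in tool",T.T@(boss-t))
for c in(rim,rim2,led): print("shift mm",(c-boss)*1e3, "tool xy",(T.T@(c-boss))*1e3)
# anvil edges yaw
pts=[atz(w,*A(*q),.045 if 0 else .04) for q in[(104,78),(118,600),(622,78),(612,600)]]
for a,b in((1,0),(3,2)): print(np.degrees(np.arctan2(*(pts[b]-pts[a])[[1,0]])))
a,b=pts[0],pts[2];print("y axis",np.degrees(np.arctan2(*(b-a)[[1,0]])),np.linalg.norm(b-a)); print("tool x",np.degrees(np.arctan2(T[1,0],T[0,0])))
E
```

```text
[266.84479141  92.15187073] (58.1857795715332, 60.81013488769531)
rim [0.53797295 0.10404756 0.059     ] [0.53860468 0.10386483 0.059     ] ledge/hole [0.53864395 0.1031715  0.045     ] boss [0.55464172 0.02222369 0.19766569] boss in tool [-4.42114831e-05 -5.16121738e-04 -3.40002066e-02]
shift mm [ -16.66876627   81.82387409 -138.66569412] tool xy [  5.63320744 -83.37916352 138.62666025]
shift mm [ -16.03704086   81.64114022 -138.66569412] tool xy [  6.19414465 -83.03591712 138.62649899]
shift mm [ -15.99776736   80.94780708 -152.66569412] tool xy [  6.05643847 -82.36290865 152.62686862]
105.8341162753006
105.89770263135638
y axis 15.35900927883987 0.06554906342122449
tool x 15.329991521029148
```

```bash
python3 -m crank '[[[-5,25,0],[0,0,0],0.2],[[-11,55,-10],[0,0,0],0.2],[[-16,81,-30],[0,0,0],0.2],[[-16,81,-60],[0,0,0],0.2],[[-16,81,-70],[0,0,0],0.2],[[-16,81,-70],[0,0,0],0.2],[[-16,81,-70],[0,0,0],0.2]]' 20
python3 - <<'E'
from h import *
s=bot.read_state();w=cam("wrist")
im=bot.get_image("wrist");cv2.imwrite("pics/w7.png",im[:,:,::-1]);print(s["tool_pos"],s["finger_gap"],s["wrist_force"])
im=bot.get_image("scene");cv2.imwrite("pics/s7.png",im[:,:,::-1])
crop("pics/s7.png",245,95,120,110,6,"pics/s7c.png");crop("pics/w7.png",190,170,140,110,5,"pics/w7c.png")
E
```

```text
t: 6.9
tool_pos: [0.5396, 0.1031, 0.0947]
orientation: [0.0, 0.991, 0.134, 0.0]
wrist_force: [0.5, 0.2, -1.0]
finger_gap: 0.0255
[0.5395884  0.10305229 0.09471212] 0.025536348851210443 [ 0.48480982  0.23104069 -0.99547233]
```

View pics/w7c.png

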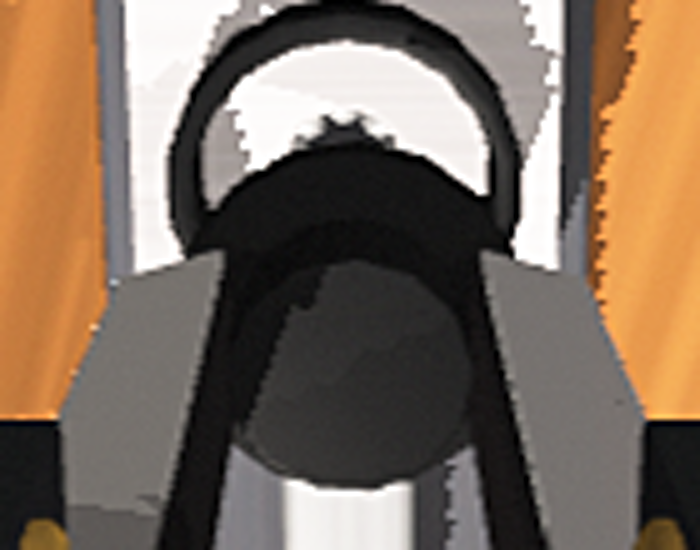

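View pics/s7c.png

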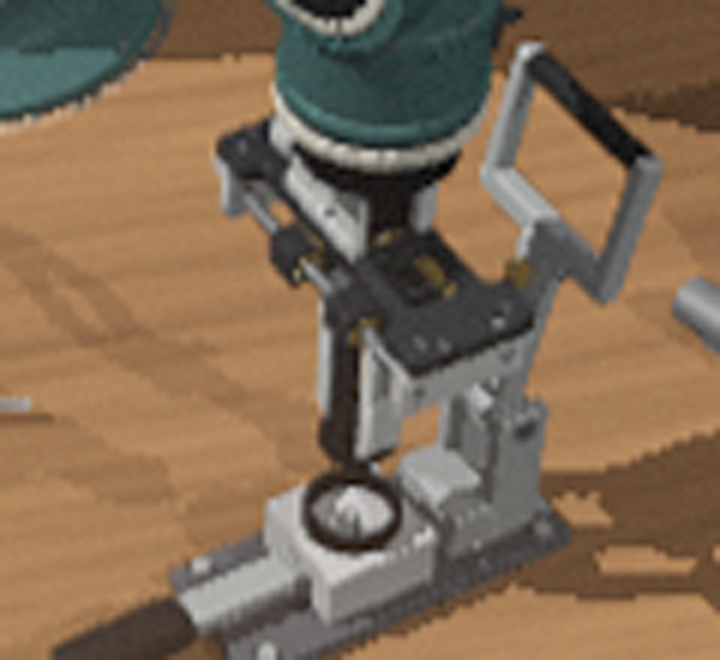

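```bash
python3 - <<'E'
from h import *
s=bot.read_state();w=cam("wrist");im=cv2.imread("pics/w7.png");S=5
big=cv2.resize(im[150:280,190:330],None,fx=S,fy=S,interpolation=cv2.INTER_CUBIC)
def circ(c,r,z,col):
    a=np.linspace(0,2*np.pi,120);X=np.c_[c[0]+r*np.cos(a),c[1]+r*np.sin(a),0*a+z]
    p=((proj(w,X)-[189.5,149.5])*S).astype(np.int32);cv2.polylines(big,[p],True,col,1)
cup=(.5385,.1035); t=s["tool_pos"]
circ(cup,.026,.059,(0,255,0));circ(cup,.0215,.059,(0,255,255));circ(cup,.0215,.045,(255,0,255));circ(cup,.0085,.045,(255,0,0))
circ(t,.020,t[2]+.018,(0,0,255));circ(t,.013,t[2]+.034,(0,0,255))
cv2.imwrite("pics/w7o.png",big);print(t)
E
```

```text
[0.53980985 0.10333708 0.09504775]
```

View pics/w7o.png

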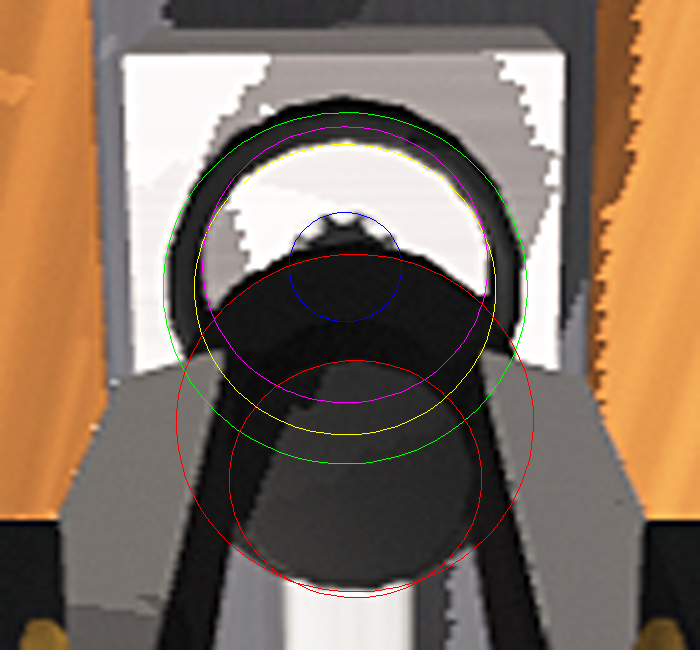

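The overlay of a cup at (0.5385, 0.1035) and a cap on the tool axis matches the picture, with the rim inner edge and the hole coinciding. The remaining correction is about (-1, 0) mm. Lowering in stages.

```bash
python3 -m crank '[[[-1,0,-15],[0,0,0],0.2],[[-1,0,-30],[0,0,0],0.2],[[-1,0,-35],[0,0,0],0.2],[[-1,0,-35],[0,0,0],0.2],[[-1,0,-35],[0,0,0],0.2]]' 20
python3 - <<'E'
from h import *
w=cam("wrist");im=bot.get_image("wrist")[:,:,::-1].copy();s=bot.read_state();t=s["tool_pos"];print(t,s["wrist_force"]);cv2.imwrite("pics/w8.png",im)
S=5;big=cv2.resize(im[150:280,190:330],None,fx=S,fy=S,interpolation=cv2.INTER_CUBIC)
def circ(c,r,z,col):
    a=np.linspace(0,2*np.pi,120);X=np.c_[c[0]+r*np.cos(a),c[1]+r*np.sin(a),0*a+z]
    p=((proj(w,X)-[189.5,149.5])*S).astype(np.int32);cv2.polylines(big,[p],True,col,1)
cup=(.5385,.1035)
circ(cup,.026,.059,(0,255,0));circ(cup,.0215,.059,(0,255,255))
circ(t,.020,t[2]+.018,(0,0,255));circ(t,.013,t[2]+.034,(0,0,255))
cv2.imwrite("pics/w8o.png",big)
E
```

```text
t: 7.5
tool_pos: [0.5379, 0.104, 0.0588]
orientation: [-0.0, 0.991, 0.135, -0.0]
wrist_force: [1.1, 0.8, -0.5]
finger_gap: 0.0254
[0.53810085 0.10403584 0.05901673] [0.20379234 0.08365491 0.53565254]
```

View pics/w8o.png

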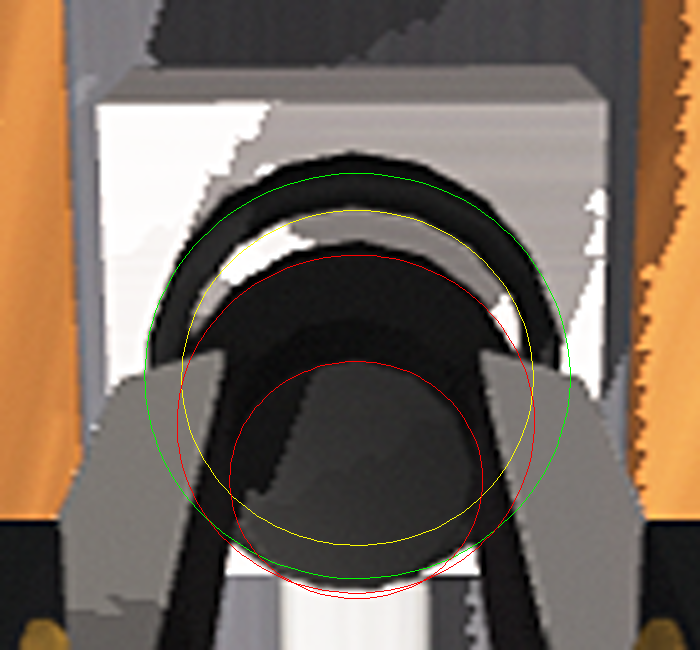

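```bash
python3 -m crank '[[[0.4,-1,-3],[0,0,0],0.2],[[0.4,-1,-6],[0,0,0],0.2],[[0.4,-1,-9],[0,0,0],0.2],[[0.4,-1,-9],[0,0,0],0.2]]' 20;python3 -m crank '[[[0,0,-2],[0,0,0],0.2],[[0,0,-3],[0,0,0],0.2],[[0,0,-3],[0,0,0],0.2]]' 20
```

```text
t: 7.95
tool_pos: [0.5381, 0.1028, 0.0494]
orientation: [0.0, 0.991, 0.135, -0.0]
wrist_force: [-0.1, -0.4, -1.9]
finger_gap: 0.0255
t: 8.25
tool_pos: [0.5383, 0.1028, 0.0467]
orientation: [0.0, 0.991, 0.135, -0.0]
wrist_force: [-0.5, -0.2, -0.5]
finger_gap: 0.0256
```

```bash
python3 -m crank '[[[0,0,-1],[0,0,0],0.2],[[0,0,-2],[0,0,0],0.2],[[0,0,-2],[0,0,0],0.2]]' 20
python3 - <<'E'
from h import *
for i in range(3):
    im=bot.get_image("wrist");s=bot.read_state();print(s["tool_pos"],s["wrist_force"])
cv2.imwrite("pics/w9.png",im[:,:,::-1]);crop("pics/w9.png",190,150,140,130,5,"pics/w9c.png")
im=bot.get_image("scene");cv2.imwrite("pics/s9.png",im[:,:,::-1]);crop("pics/s9.png",245,95,120,110,6,"pics/s9c.png")
E
```

```text
t: 8.55
tool_pos: [0.5383, 0.1029, 0.0447]
orientation: [0.0, 0.991, 0.135, -0.0]
wrist_force: [-0.7, 0.4, -0.2]
finger_gap: 0.0257
[0.53835518 0.10289166 0.04480376] [-0.36066306 -0.13283855 -1.10981092]
[0.53834385 0.10286092 0.0448145 ] [-0.26770317  0.17374035 -1.24278535]
[0.53836948 0.10287416 0.04485418] [-0.8942027  -0.19243915 -0.68030175]
```

View pics/w9c.png

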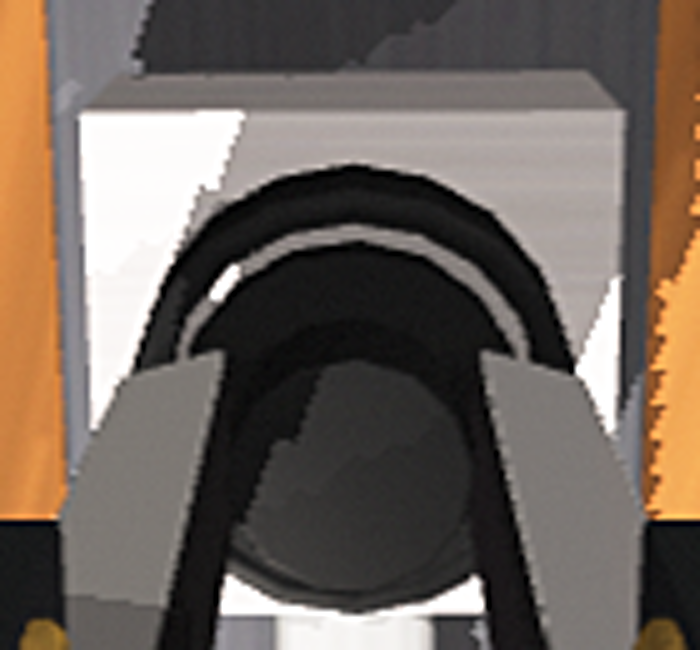

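View pics/s9c.png

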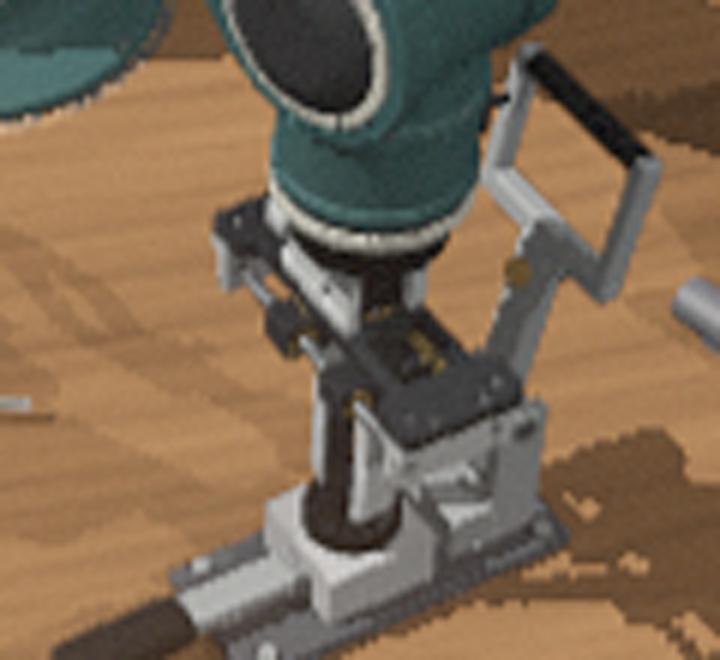

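The flange sits inside the rim with an even gap all round, seen from (185,350) through (355,235) to (525,350) in the crop. One more mm down, then I let go.

```bash
python3 -m crank '[[[0,0,-1],[0,0,0],0.2],[[0,0,-1],[0,0,0],0.2]]' 20; python3 -m crank '[[[0,0,0],[0,0,0],0.3],[[0,0,0],[0,0,0],0.45],[[0,0,0],[0,0,0],0.5],[[0,0,0],[0,0,0],0.5]]' 20
python3 - <<'E'
from h import *
im=bot.get_image("wrist");s=bot.read_state();print(s["tool_pos"],s["wrist_force"],s["finger_gap"])
cv2.imwrite("pics/w10.png",im[:,:,::-1]);crop("pics/w10.png",190,150,140,130,5,"pics/w10c.png")
E
```

```text
t: 8.95
tool_pos: [0.5384, 0.103, 0.0438]
orientation: [-0.0, 0.991, 0.135, 0.0]
wrist_force: [0.6, 0.6, -0.5]
finger_gap: 0.0255
t: 9.35
tool_pos: [0.5384, 0.1028, 0.0438]
orientation: [0.0, 0.991, 0.135, -0.0]
wrist_force: [0.5, 0.1, 0.6]
finger_gap: 0.0459
[0.53835286 0.10283692 0.04382867] [ 1.39385089 -0.24358184 -0.68984733] 0.046520775380573295
```

View pics/w10c.png

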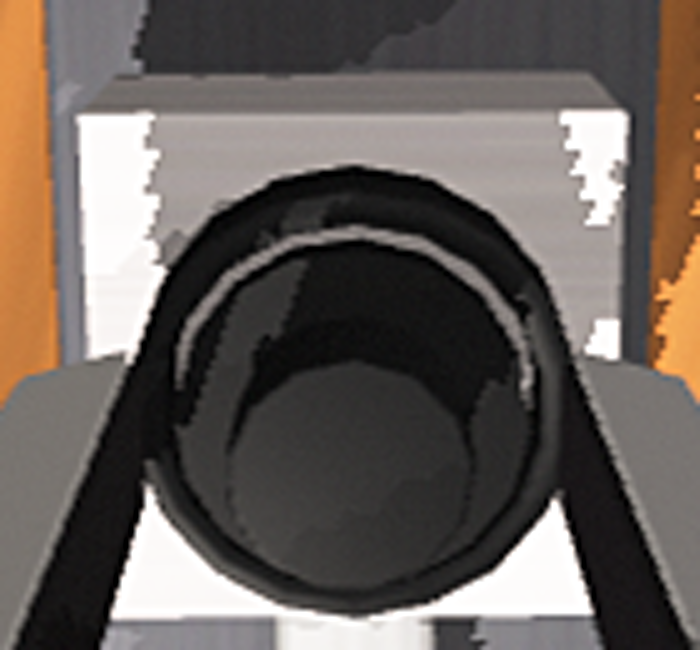

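The cap is released and sits centred in the cup. Next I estimate the lever angle from the earlier top and scene pictures.

```bash
python3 - <<'E'
from h import *
from scipy.optimize import least_squares
ct,cs=cam("top"),cam("scene")
ot=np.array([[133,173.6],[138,214.]]); os_=np.array([[335,104.2],[352.5,121.7]])
cup=np.array([.5385,.1035,0]);ps=np.radians(105.6)
ex=np.array([np.cos(ps),np.sin(ps),0]);ey=np.array([-ex[1],ex[0],0])
def bar(th): 
    return cup+ex*(.085-.18*np.cos(th))+[0,0,.092+.18*np.sin(th)]
for th in (1.65,1.7,1.75,1.8,1.85):
    b=bar(th);e=np.array([b,b-ey*.042,b+ey*.042]);print(th,b.round(4),proj(ct,e).round(1).tolist(),proj(cs,e).round(1).tolist())
def f(v):return np.r_[proj(ct,v)[0]-ot.mean(0),proj(cs,v)[0]-os_.mean(0)]
r=least_squares(f,bar(1.75));print(r.x,r.fun);d=r.x-cup-ex*.085-[0,0,.092];print("th",np.arctan2(d[2],-d@ex),np.linalg.norm(d),"lat",d@ey)
E
```

```text
1.65 [0.5118 0.1991 0.2714] [[144.2, 190.7], [142.2, 171.2], [146.3, 210.5]] [[336.7, 115.6], [345.4, 124.3], [328.2, 107.3]]
1.7 [0.5094 0.2077 0.2705] [[140.0, 191.5], [138.0, 172.0], [142.1, 211.3]] [[339.2, 114.8], [348.0, 123.4], [330.8, 106.5]]
1.75 [0.507  0.2163 0.2691] [[135.9, 192.3], [133.9, 172.8], [137.9, 212.1]] [[341.8, 114.2], [350.6, 122.7], [333.3, 105.9]]
1.8 [0.5046 0.2248 0.2673] [[131.8, 193.1], [129.9, 173.7], [133.8, 213.0]] [[344.2, 113.6], [353.1, 122.2], [335.7, 105.4]]
1.85 [0.5023 0.2331 0.265 ] [[128.0, 194.0], [126.1, 174.7], [129.9, 213.8]] [[346.7, 113.2], [355.5, 121.7], [338.2, 105.0]]
[0.50424293 0.2187535  0.26904573] [-1.04890885 -0.34774737 -1.4843836   0.46399707]
th 1.7671658194757625 0.1805260684155075 lat 0.002001175657398087
```

```bash
python3 -m crank '[[[0,0,20],[0,0,0],0.5],[[0,0,60],[0,0,0],0.5],[[0,0,105],[0,0,0],0.5],[[0,0,150],[0,0,0],0.5],[[0,0,195],[0,0,0],0.5],[[0,0,240],[0,0,0],0.6],[[0,0,240],[0,0,0.14],0.6],[[-2,8,240],[0,0,0.28],0.6],[[-5,18,240],[0,0,0.42],0.6],[[-8,30,240],[0,0,0.56],0.6],[[-12,42,240],[0,0,0.7],0.6],[[-16,56,240],[0,0,0.84],0.6],[[-20,70,240],[0,0,0.98],0.6],[[-24,84,240],[0,0,1.12],0.6],[[-28,98,240],[0,0,1.26],0.6],[[-32,108,240],[0,0,1.4],0.6],[[-32,115,240],[0,0,1.54],0.6],[[-32,115,240],[0,0,1.575],0.6],[[-32,115,240],[0,0,1.575],0.6],[[-32,115,240],[0,0,1.575],0.6]]' 20
python3 - <<'E'
from h import *
w=cam("wrist");im=bot.get_image("wrist");s=bot.read_state();print(s["tool_pos"],s["q"],s["finger_gap"]);cv2.imwrite("pics/w11.png",im[:,:,::-1])
im=bot.get_image("scene");cv2.imwrite("pics/s11.png",im[:,:,::-1]);crop("pics/s11.png",265,60,110,150,5,"pics/s11c.png")
E
```

```text
t: 11.4
tool_pos: [0.5064, 0.2177, 0.2838]
orientation: [0.0, 0.605, 0.797, -0.0]
wrist_force: [0.1, -0.1, 0.7]
finger_gap: 0.0561
[0.50639679 0.21765914 0.28380215] [ 0.3055917   0.33093288 -0.96056837  1.64998123  0.27962115  1.30740271
  1.14003106] 0.05699814989171097
```

View pics/w11.png

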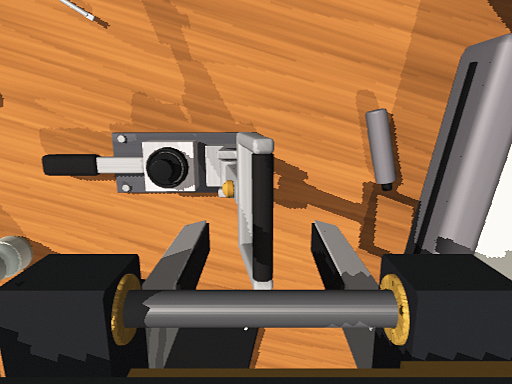

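View pics/s11c.png

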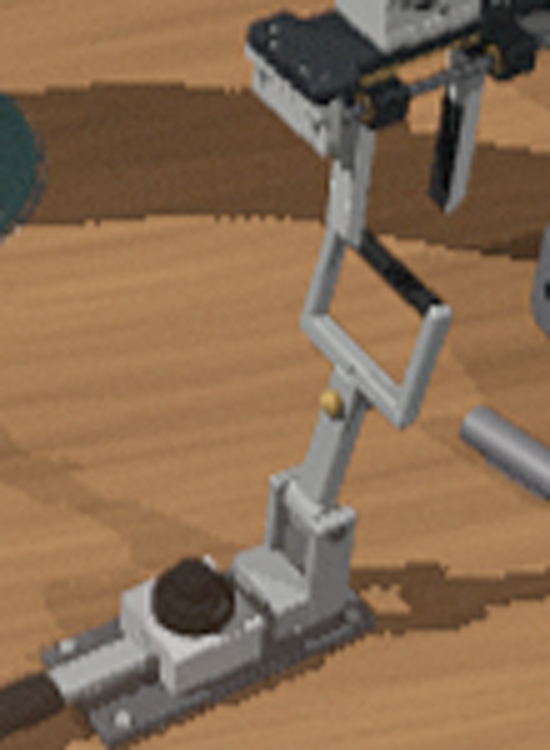

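The raised bar is centred under the jaws, at (262,155)–(262,280) in the wrist view. The cap sits in the cup at (168,167). Descending over the bar and closing.

```bash
python3 -m crank '[[[0,1,-15],[0,0,0],0.6],[[0,1,-35],[0,0,0],0.6],[[0,1,-52],[0,0,0],0.6],[[0,1,-52],[0,0,0],0.6],[[0,1,-52],[0,0,0],0.6]]' 15
python3 - <<'E'
from h import *
im=bot.get_image("wrist");s=bot.read_state();print(s["tool_pos"],s["finger_gap"],s["wrist_force"]);cv2.imwrite("pics/w12.png",im[:,:,::-1])
E
```

```text
t: 12.0
tool_pos: [0.5062, 0.219, 0.2317]
orientation: [-0.0, 0.604, 0.797, -0.0]
wrist_force: [-0.1, 0.7, 0.6]
finger_gap: 0.0563
[0.50647991 0.21907711 0.23226304] 0.05633613173837786 [-1.303865   -0.34213177  0.01565958]
```

View pics/w12.png

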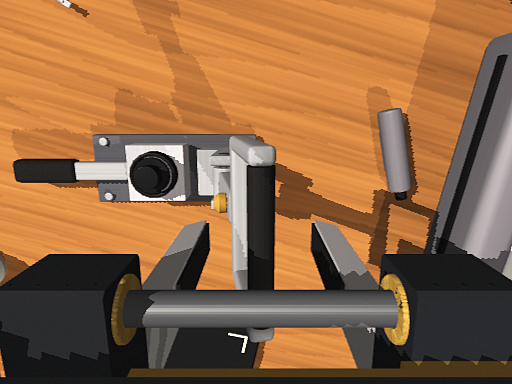

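```bash
python3 -m crank '[[[0,0,0],[0,0,0],0.4],[[0,0,0],[0,0,0],0.25],[[0,0,0],[0,0,0],0.1],[[0,0,0],[0,0,0],0.05],[[0,0,0],[0,0,0],0.05],[[0,0,0],[0,0,0],0.05]]' 15
python3 - <<'E'
from h import *
im=bot.get_image("wrist");s=bot.read_state();print(s["tool_pos"],s["finger_gap"],s["wrist_force"]);cv2.imwrite("pics/w13.png",im[:,:,::-1])
im=bot.get_image("scene");cv2.imwrite("pics/s13.png",im[:,:,::-1]);crop("pics/s13.png",265,60,110,150,5,"pics/s13c.png")
im=bot.get_image("top");cv2.imwrite("pics/t13.png",im[:,:,::-1])
E
```

```text
t: 12.65
tool_pos: [0.5064, 0.2189, 0.2319]
orientation: [0.0, 0.604, 0.797, 0.0]
wrist_force: [-1.2, 0.3, -0.2]
finger_gap: 0.0133
[0.50635005 0.21889857 0.23185302] 0.013683640701122839 [0.32623252 0.4149585  0.27256383]
```

View pics/w13.png

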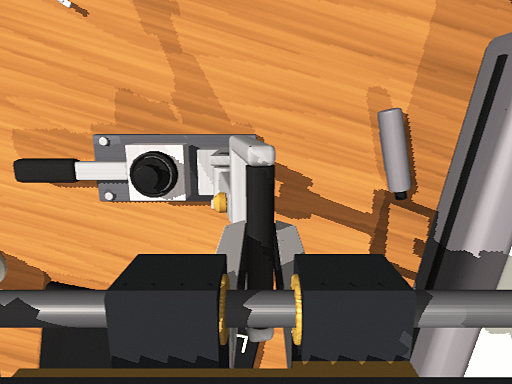

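View pics/s13c.png

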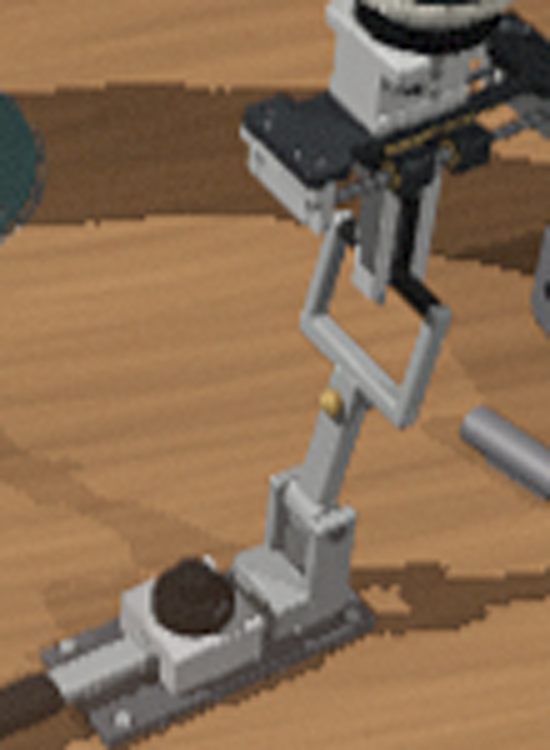

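The bar is gripped: gap 13.5 mm, lever about 1.765. I work out the arc rows next.

```bash
python3 - <<'E'
import numpy as np
ps=np.radians(105.6);t0=1.765
for th in [1.7,1.6,1.5,1.4,1.3,1.2,1.1,1.0,.9,.8,.7,.6,.5,.4,.35,.3,.25,.22,.18,.14,.1,.06,.02,-.02,-.06,-.1]:
    a=-180*(np.cos(th)-np.cos(t0));print(th,(a*np.cos(ps)).round(1),(a*np.sin(ps)).round(1),(180*(np.sin(th)-np.sin(t0))).round(1))
E
```

```text
1.7 3.1 -11.1 1.9
1.6 7.9 -28.4 3.3
1.5 12.8 -45.7 2.9
1.4 17.6 -62.9 0.8
1.3 22.3 -79.8 -3.2
1.2 26.9 -96.3 -8.8
1.1 31.3 -112.1 -16.2
1.0 35.5 -127.1 -25.2
0.9 39.4 -141.2 -35.6
0.8 43.1 -154.2 -47.5
0.7 46.4 -166.1 -60.7
0.6 49.3 -176.5 -75.0
0.5 51.8 -185.6 -90.3
0.4 53.9 -193.1 -106.5
0.35 54.8 -196.3 -114.9
0.3 55.6 -199.1 -123.4
0.25 56.2 -201.4 -132.1
0.22 56.6 -202.6 -137.3
0.18 57.0 -204.0 -144.4
0.14 57.3 -205.1 -151.5
0.1 57.5 -206.0 -158.6
0.06 57.7 -206.5 -165.8
0.02 57.7 -206.8 -173.0
-0.02 57.7 -206.8 -180.2
-0.06 57.7 -206.5 -187.4
-0.1 57.5 -206.0 -194.6
```

```bash
python3 -m crank '[[[3.1,-11.1,1.9],[0,0,0],0.05],[[7.9,-28.4,3.3],[0,0,0],0.05],[[12.8,-45.7,2.9],[0,0,0],0.05],[[17.6,-62.9,0.8],[0,0,0],0.05],[[22.3,-79.8,-3.2],[0,0,0],0.05],[[26.9,-96.3,-8.8],[0,0,0],0.05],[[31.3,-112.1,-16.2],[0,0,0],0.05],[[35.5,-127.1,-25.2],[0,0,0],0.05],[[35.5,-127.1,-25.2],[0,0,0],0.05]]' 15
python3 - <<'E'
from h import *
im=bot.get_image("scene");cv2.imwrite("pics/s14.png",im[:,:,::-1]);crop("pics/s14.png",225,60,150,150,4,"pics/s14c.png");s=bot.read_state();print(s["q"],s["wrist_force"])
E
```

```text
t: 13.7
tool_pos: [0.5425, 0.089, 0.2051]
orientation: [-0.0, 0.605, 0.796, -0.0]
wrist_force: [1.4, -4.0, 1.6]
finger_gap: 0.0132
[ 0.4932173   0.38816161 -0.89770316  1.75778678  0.32987485  1.15589471
  1.33901541] [ 0.61887419 -4.50235756  3.15275328]
```

View pics/s14c.png

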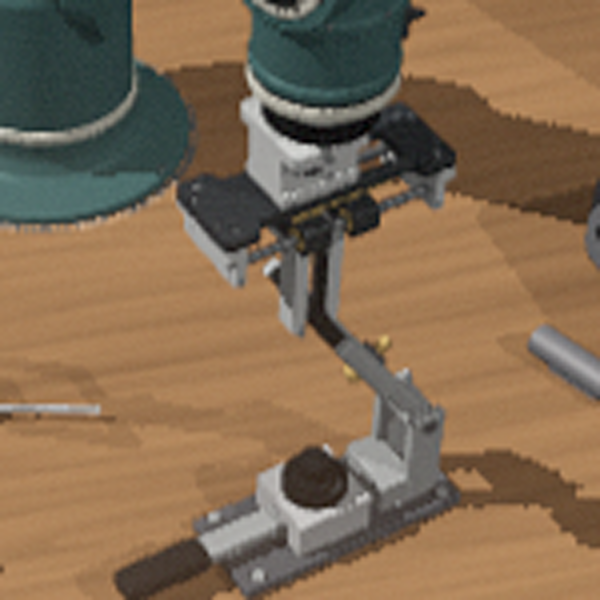

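```bash
python3 -m crank '[[[3.9,-14.1,-10.4],[0,0,0],0.05],[[7.6,-27.1,-22.3],[0,0,0],0.05],[[10.9,-39,-35.5],[0,0,0],0.05],[[13.8,-49.4,-49.8],[0,0,0],0.05],[[16.3,-58.5,-65.1],[0,0,0],0.05],[[18.4,-66,-81.3],[0,0,0],0.05],[[20.1,-72,-98.2],[0,0,0],0.05],[[20.7,-74.3,-106.9],[0,0,0],0.05],[[20.7,-74.3,-106.9],[0,0,0],0.05],[[20.7,-74.3,-106.9],[0,0,0],0.05]]' 15
python3 - <<'E'
from h import *
for i in range(4):
    im=bot.get_image("scene");s=bot.read_state();print(s["tool_pos"],s["wrist_force"],s["ft_torque"])
cv2.imwrite("pics/s15.png",im[:,:,::-1]);crop("pics/s15.png",225,60,150,150,4,"pics/s15c.png")
im=bot.get_image("wrist");cv2.imwrite("pics/w15.png",im[:,:,::-1])
E
```

```text
t: 14.75
tool_pos: [0.5624, 0.0174, 0.0997]
orientation: [-0.0, 0.604, 0.797, -0.0]
wrist_force: [-0.5, -0.6, -2.1]
finger_gap: 0.0135
[0.56235412 0.01748548 0.0999583 ] [-0.78541111 -0.62894727 -2.73630235] [-0.10047206  0.06422795  0.04677407]
[0.56236514 0.01751934 0.10005701] [-0.48758651 -0.24703261 -2.81925981] [-0.05941351  0.14891091  0.00063877]
[0.56240549 0.01754432 0.10009812] [-1.30345882 -0.38262279 -2.22802619] [-0.00226199  0.19979954  0.04392695]
[0.56237328 0.01752756 0.10004775] [-1.81144415 -0.0877147  -0.92117415] [0.06316856 0.3091676  0.01621449]
```

View pics/s15c.png

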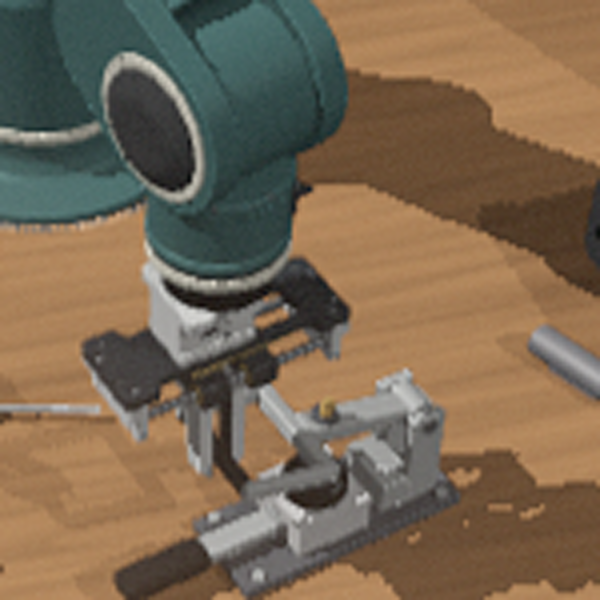

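View pics/w15.png

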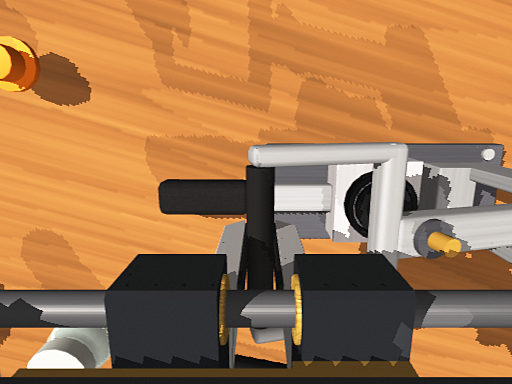

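The arm is at about 0.25 rad, the pad is just above the cap, and the baseline force is about -2 N. Now I press down in small steps with a firmer grip.

```bash
python3 -m crank '[[[0.3,-1.2,-5],[0,0,0],0.05],[[0.7,-2.2,-10],[0,0,0],0.05],[[0.7,-2.2,-10],[0,0,0],0.05]]' 40
python3 -m crank '[[[0,-0.4,-2],[0,0,0],0.05],[[0,-0.4,-2],[0,0,0],0.05]]' | grep -E "pos|wrist"
python3 -m crank '[[[0,-0.4,-2],[0,0,0],0.05],[[0,-0.4,-2],[0,0,0],0.05]]' | grep -E "pos|wrist"
```

```text
t: 15.3
tool_pos: [0.5631, 0.0153, 0.0891]
orientation: [-0.0, 0.604, 0.797, -0.0]
wrist_force: [-2.3, 0.1, -0.6]
finger_gap: 0.0129
tool_pos: [0.5632, 0.015, 0.0876]
wrist_force: [-3.2, 2.1, 0.2]
tool_pos: [0.5633, 0.0147, 0.0856]
wrist_force: [-2.0, 2.2, -1.1]
```

```bash
for i in 1 ; do python3 -m crank '[[[0,-0.3,-2],[0,0,0],0.05],[[0,-0.3,-2],[0,0,0],0.05]]' | grep -E "pos|wrist"; done
python3 -m crank '[[[0,-0.3,-1.5],[0,0,0],0.05],[[0,-0.3,-1.5],[0,0,0],0.05]]' | grep -E "pos|wrist"
```

```text
tool_pos: [0.5633, 0.0144, 0.0836]
wrist_force: [-1.5, 3.0, -0.3]
tool_pos: [0.5634, 0.0141, 0.0821]
wrist_force: [-0.6, 3.9, -2.8]
```

```bash
python3 -m crank '[[[0,-0.3,-1.5],[0,0,0],0.05],[[0,-0.3,-1.5],[0,0,0],0.05]]' | grep -E "pos|wrist"
```

```text
tool_pos: [0.5634, 0.0139, 0.0807]
wrist_force: [-1.2, 5.0, -0.2]
```

```bash
python3 -m crank '[[[0,-0.3,-1.5],[0,0,0],0.05],[[0,-0.3,-1.5],[0,0,0],0.05]]' | grep -E "pos|wrist"
```

```text
tool_pos: [0.5635, 0.0137, 0.0792]
wrist_force: [-0.2, 5.0, -2.4]
```

```bash
python3 -m crank '[[[0,0.8,-1.5],[0,0,0],0.05],[[0,0.8,-1.5],[0,0,0],0.05]]' | grep -E "pos|wrist"
```

```text
tool_pos: [0.5635, 0.0135, 0.0776]
wrist_force: [0.2, -0.4, -0.8]
```

```bash
python3 -m crank '[[[0,0,-1.5],[0,0,0],0.05],[[0,0,-1.5],[0,0,0],0.05]]' | grep -E "pos|wrist"
```

```text
tool_pos: [0.5635, 0.0134, 0.0761]
wrist_force: [1.8, -3.7, -0.4]
```

```bash
python3 -m crank '[[[0,0,-1.5],[0,0,0],0.05],[[0,0,-1.5],[0,0,0],0.05]]' | grep -E "pos|wrist"
```

```text
tool_pos: [0.5636, 0.0133, 0.0746]
wrist_force: [1.9, -5.5, -0.2]
```

```bash
python3 -m crank '[[[0,0,-1.5],[0,0,0],0.05],[[0,0,-1.5],[0,0,0],0.05]]' | grep -E "pos|wrist"
```

```text
tool_pos: [0.5636, 0.0131, 0.0731]
wrist_force: [2.6, -5.1, -1.6]
```

```bash
python3 -m crank '[[[0,-0.6,-1.5],[0,0,0],0.05],[[0,-0.6,-1.5],[0,0,0],0.05]]' | grep -E "pos|wrist"
```

```text
tool_pos: [0.5636, 0.013, 0.0716]
wrist_force: [4.1, -4.3, -1.2]
```

```bash
python3 -m crank '[[[0,-0.1,-1.5],[0,0,0],0.05],[[0,-0.1,-1.5],[0,0,0],0.05]]' | grep -E "pos|wrist"
```

```text
tool_pos: [0.5636, 0.0129, 0.0702]
wrist_force: [3.2, -5.0, -0.1]
```

```bash
python3 -m crank '[[[0,-0.1,-1.5],[0,0,0],0.05],[[0,-0.1,-1.5],[0,0,0],0.05]]' | grep -E "pos|wrist"
```

```text
tool_pos: [0.5636, 0.0128, 0.0686]
wrist_force: [4.7, -4.8, -1.2]
```

```bash
python3 -m crank '[[[0,-0.1,-1.5],[0,0,0],0.05],[[0,-0.1,-1.5],[0,0,0],0.05]]' | grep -E "pos|wrist"
```

```text
tool_pos: [0.5637, 0.0127, 0.0672]
wrist_force: [4.2, -5.2, -0.8]
```

```bash
python3 -m crank '[[[0.4,-0.6,-1],[0,0,0],0.05],[[0.4,-0.6,-1],[0,0,0],0.05]]' | grep -E "pos|wrist"
```

```text
tool_pos: [0.5637, 0.0126, 0.0661]
wrist_force: [2.9, -2.1, -0.2]
```

```bash
python3 -m crank '[[[0.1,-0.1,-1],[0,0,0],0.05],[[0.1,-0.1,-1],[0,0,0],0.05]]' | grep -E "pos|wrist"
```

```text
tool_pos: [0.5637, 0.0126, 0.0651]
wrist_force: [1.9, -1.5, -1.2]
```

```bash
python3 -m crank '[[[0.1,-0.1,-1],[0,0,0],0.05],[[0.1,-0.1,-1],[0,0,0],0.05]]' | grep -E "pos|wrist"
python3 - <<'E'
from h import *
im=bot.get_image("scene");cv2.imwrite("pics/s16.png",im[:,:,::-1]);crop("pics/s16.png",255,120,110,90,7,"pics/s16c.png")
E
```

```text
tool_pos: [0.5637, 0.0125, 0.0641]
wrist_force: [0.6, -1.1, -0.2]
```

View pics/s16c.png

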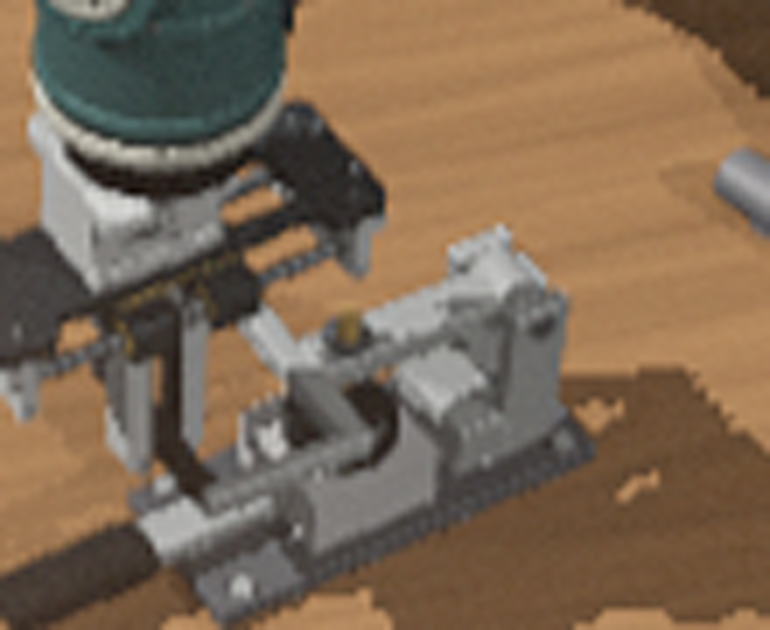

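Still clear: the arm is nearly level over the cap, at about 0.05 rad. I continue in 1 mm steps.

```bash
python3 -m crank '[[[0,-0.1,-1],[0,0,0],0.05],[[0,-0.1,-1],[0,0,0],0.05]]' | grep -E "pos|wrist"
```

```text
tool_pos: [0.5637, 0.0125, 0.0631]
wrist_force: [-0.3, 0.7, -1.1]
```

```bash
python3 -m crank '[[[0,-0.1,-1],[0,0,0],0.05],[[0,-0.1,-1],[0,0,0],0.05]]' | grep -E "pos|wrist"
```

```text
tool_pos: [0.5638, 0.0124, 0.0622]
wrist_force: [-0.1, 0.2, 0.5]
```

```bash
python3 -m crank '[[[0,-0.1,-1],[0,0,0],0.05],[[0,-0.1,-1],[0,0,0],0.05]]' | grep -E "pos|wrist"
```

```text
tool_pos: [0.5638, 0.0124, 0.0612]
wrist_force: [-0.6, 1.5, 3.9]
```

```bash
python3 -m crank '[[[0,-0.1,-1],[0,0,0],0.05],[[0,-0.1,-1],[0,0,0],0.05]]' | grep -E "pos|wrist"
```

```text
tool_pos: [0.5638, 0.0124, 0.0602]
wrist_force: [-1.1, 2.8, 3.2]
```

```bash
python3 -m crank '[[[0,-0.1,-1],[0,0,0],0.05],[[0,-0.1,-1],[0,0,0],0.05]]' | grep -E "t:|pos|wrist"
```

```text
t: 19.75
tool_pos: [0.5638, 0.0123, 0.0593]
wrist_force: [-1.7, 3.4, 4.0]
```

Contact begins at tool z ≈ 0.061, where Fz goes from about -0.7 to +4 N. Continuing in 1 mm steps.

```bash
python3 -m crank '[[[-0.1,0.2,-1],[0,0,0],0.05],[[-0.1,0.2,-1],[0,0,0],0.05]]' | grep -E "pos|wrist"
```

```text
tool_pos: [0.5638, 0.0123, 0.0584]
wrist_force: [-1.9, 2.7, 6.0]
```

```bash
python3 -m crank '[[[-0.1,0.1,-1],[0,0,0],0.05],[[-0.1,0.1,-1],[0,0,0],0.05]]' | grep -E "pos|wrist"
```

```text
tool_pos: [0.5639, 0.0123, 0.0574]
wrist_force: [-0.6, 3.5, 6.4]
```

```bash
python3 -m crank '[[[0,0.1,-1],[0,0,0],0.05],[[0,0.1,-1],[0,0,0],0.05]]' | grep -E "pos|wrist"
```

```text
tool_pos: [0.5639, 0.0123, 0.0565]
wrist_force: [-1.7, 1.2, 7.8]
```

```bash
python3 -m crank '[[[0,0,-1],[0,0,0],0.05],[[0,0,-1],[0,0,0],0.05]]' | grep -E "pos|wrist"
```

```text
tool_pos: [0.5639, 0.0123, 0.0556]
wrist_force: [-2.4, 1.2, 10.6]
```

```bash
python3 -m crank '[[[0,0,-1],[0,0,0],0.05],[[0,0,-1],[0,0,0],0.05]]' | grep -E "pos|wrist"
```

```text
tool_pos: [0.5639, 0.0123, 0.0547]
wrist_force: [-2.3, 0.8, 11.3]
```

```bash
python3 -m crank '[[[0,0,-0.8],[0,0,0],0.05],[[0,0,-0.8],[0,0,0],0.05]]' | grep -E "pos|wrist"
```

```text
tool_pos: [0.5639, 0.0123, 0.0539]
wrist_force: [-3.7, 0.7, 12.7]
```

```bash
python3 -m crank '[[[0,0,-0.8],[0,0,0],0.05],[[0,0,-0.8],[0,0,0],0.05]]' | grep -E "pos|wrist"
```

```text
tool_pos: [0.564, 0.0123, 0.0531]
wrist_force: [-3.3, 0.8, 11.1]
```

```bash
python3 -m crank '[[[0,0,-0.8],[0,0,0],0.05],[[0,0,-0.8],[0,0,0],0.05]]' | grep -E "pos|wrist"
```

```text
tool_pos: [0.564, 0.0123, 0.0523]
wrist_force: [-3.6, 1.3, 11.3]
```

```bash
python3 -m crank '[[[0.2,0,-0.6],[0,0,0],0.05],[[0.2,0,-0.6],[0,0,0],0.05]]' | grep -E "pos|wrist"
```

```text
tool_pos: [0.564, 0.0123, 0.0517]
wrist_force: [-4.8, 0.9, 12.8]
```

```bash
python3 -m crank '[[[0,0,-0.6],[0,0,0],0.05],[[0,0,-0.6],[0,0,0],0.05]]' | grep -E "pos|wrist|gap"
```

```text
tool_pos: [0.564, 0.0124, 0.0511]
wrist_force: [-4.5, 1.0, 12.2]
finger_gap: 0.0128
```

```bash
python3 -m crank '[[[-0.4,0,-0.6],[0,0,0],0.05],[[-0.4,0,-0.6],[0,0,0],0.05]]' | grep -E "pos|wrist"
```

```text
tool_pos: [0.5639, 0.0123, 0.0505]
wrist_force: [-1.8, 0.7, 10.5]
```

```bash
python3 -m crank '[[[0,0,-0.6],[0,0,0],0.05],[[0,0,-0.6],[0,0,0],0.05]]' | grep -E "pos|wrist|gap"
```

```text
tool_pos: [0.5639, 0.0124, 0.0498]
wrist_force: [0.1, 2.2, 8.8]
finger_gap: 0.0129
```

```bash
python3 -m crank '[[[0,0,-0.6],[0,0,0],0.05],[[0,0,-0.6],[0,0,0],0.05]]' | grep -E "pos|wrist|gap"
```

```text
tool_pos: [0.5638, 0.0124, 0.049]
wrist_force: [1.7, 1.2, 2.4]
finger_gap: 0.0128
```

The force peaked at about 13 N and has dropped to 2.4 N at z ≈ 0.049, which is the click. I follow it gently down to feel the ledge.

```bash
python3 -m crank '[[[0,0,-1],[0,0,0],0.05],[[0,0,-1],[0,0,0],0.05]]' | grep -E "pos|wrist"
```

```text
tool_pos: [0.5638, 0.0124, 0.0478]
wrist_force: [3.3, 3.2, 0.5]
```

```bash
python3 -m crank '[[[0,0,-1],[0,0,0],0.05],[[0,0,-1],[0,0,0],0.05]]' | grep -E "pos|wrist|gap"
```

```text
tool_pos: [0.5637, 0.0125, 0.0467]
wrist_force: [4.3, 4.1, -0.2]
finger_gap: 0.013
```

```bash
python3 -m crank '[[[0,0,-1],[0,0,0],0.05],[[0,0,-1],[0,0,0],0.05]]' | grep -E "pos|wrist|gap"
```

```text
tool_pos: [0.5637, 0.0125, 0.0458]
wrist_force: [4.3, 4.1, -0.4]
finger_gap: 0.0124
```

```bash
python3 -m crank '[[[0,0,-1],[0,0,0],0.05],[[0,0,-1],[0,0,0],0.05]]' | grep -E "pos|wrist|gap"
```

```text
tool_pos: [0.5636, 0.0126, 0.0448]
wrist_force: [3.7, 4.4, -0.2]
finger_gap: 0.0127
```

```bash
python3 -m crank '[[[0.3,0.3,-0.8],[0,0,0],0.05],[[0.3,0.3,-0.8],[0,0,0],0.05]]' | grep -E "pos|wrist"
```

```text
tool_pos: [0.5636, 0.0126, 0.0439]
wrist_force: [2.2, 3.2, 1.4]
```

```bash
python3 -m crank '[[[0,0.1,-0.8],[0,0,0],0.05],[[0,0.1,-0.8],[0,0,0],0.05]]' | grep -E "pos|wrist|gap"
```

```text
tool_pos: [0.5637, 0.0127, 0.0431]
wrist_force: [1.8, 3.6, 2.3]
finger_gap: 0.0128
```

```bash
python3 -m crank '[[[0,0,-0.8],[0,0,0],0.05],[[0,0,-0.8],[0,0,0],0.05]]' | grep -E "pos|wrist|gap"
```

```text
tool_pos: [0.5637, 0.0127, 0.0424]
wrist_force: [0.4, 3.1, 5.3]
finger_gap: 0.0133
```

The second rise shows the cap meeting the ledge. One last half millimetre (well below the click force), then I ease off.

```bash
python3 -m crank '[[[0,0,-0.6],[0,0,0],0.05],[[0,0,-0.6],[0,0,0],0.05]]' | grep -E "pos|wrist|gap"
```

```text
tool_pos: [0.5636, 0.0127, 0.0419]
wrist_force: [-0.9, 3.4, 6.6]
finger_gap: 0.0128
```

Cap on the ledge at about 7 N. Now I ease off and compute the swing back up.

```bash
python3 -m crank '[[[0,0,2],[0,0,0],0.05],[[0,0,4],[0,0,0],0.05],[[0,0,7],[0,0,0],0.05],[[0,0,10],[0,0,0],0.05],[[0,0,10],[0,0,0],0.05]]' 25
python3 - <<'E'
import numpy as np
ps=np.radians(105.6);t0=-.02
for th in [.1,.2,.3,.4,.5,.6,.7,.8,.9,1,1.1,1.2,1.3,1.4,1.5,1.6,1.7,1.74]:
    a=-180*(np.cos(th)-np.cos(t0));print([[float((a*np.cos(ps)).round(1)),float((a*np.sin(ps)).round(1)),float((180*(np.sin(th)-np.sin(t0))).round(1))],[0,0,0],0.05],end=',')
E
```

```text
t: 24.45
tool_pos: [0.5638, 0.0123, 0.0522]
orientation: [0.0, 0.604, 0.797, -0.0]
wrist_force: [0.9, -0.3, 0.3]
finger_gap: 0.0131
[[-0.2, 0.8, 21.6], [0, 0, 0], 0.05],[[-1.0, 3.4, 39.4], [0, 0, 0], 0.05],[[-2.2, 7.7, 56.8], [0, 0, 0], 0.05],[[-3.8, 13.7, 73.7], [0, 0, 0], 0.05],[[-5.9, 21.2, 89.9], [0, 0, 0], 0.05],[[-8.4, 30.2, 105.2], [0, 0, 0], 0.05],[[-11.4, 40.7, 119.6], [0, 0, 0], 0.05],[[-14.7, 52.5, 132.7], [0, 0, 0], 0.05],[[-18.3, 65.6, 144.6], [0, 0, 0], 0.05],[[-22.2, 79.7, 155.1], [0, 0, 0], 0.05],[[-26.4, 94.7, 164.0], [0, 0, 0], 0.05],[[-30.9, 110.5, 171.4], [0, 0, 0], 0.05],[[-35.4, 127.0, 177.0], [0, 0, 0], 0.05],[[-40.2, 143.9, 181.0], [0, 0, 0], 0.05],[[-45.0, 161.1, 183.1], [0, 0, 0], 0.05],[[-49.8, 178.4, 183.5], [0, 0, 0], 0.05],[[-54.6, 195.7, 182.1], [0, 0, 0], 0.05],[[-56.5, 202.5, 181.0], [0, 0, 0], 0.05],
```

```bash
python3 -m crank '[[[-0.1,0.4,10],[0,0,0],0.05],[[-0.2,0.8,21.6],[0,0,0],0.05],[[-1,3.4,39.4],[0,0,0],0.05],[[-2.2,7.7,56.8],[0,0,0],0.05],[[-3.8,13.7,73.7],[0,0,0],0.05],[[-5.9,21.2,89.9],[0,0,0],0.05],[[-8.4,30.2,105.2],[0,0,0],0.05],[[-11.4,40.7,119.6],[0,0,0],0.05],[[-14.7,52.5,132.7],[0,0,0],0.05],[[-18.3,65.6,144.6],[0,0,0],0.05],[[-22.2,79.7,155.1],[0,0,0],0.05],[[-22.2,79.7,155.1],[0,0,0],0.05]]' 25
python3 - <<'E'
from h import *
im=bot.get_image("scene");cv2.imwrite("pics/s17.png",im[:,:,::-1]);crop("pics/s17.png",225,60,150,150,4,"pics/s17c.png")
im=bot.get_image("wrist");cv2.imwrite("pics/w17.png",im[:,:,::-1])
E
```

```text
t: 25.65
tool_pos: [0.5422, 0.092, 0.2102]
orientation: [0.003, 0.604, 0.797, -0.0]
wrist_force: [-0.1, -13.5, 22.1]
finger_gap: 0.0132
```

View pics/s17c.png

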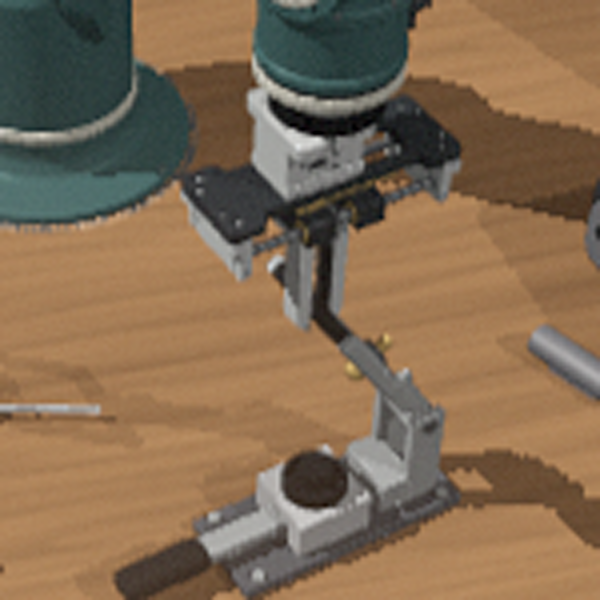

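View pics/w17.png

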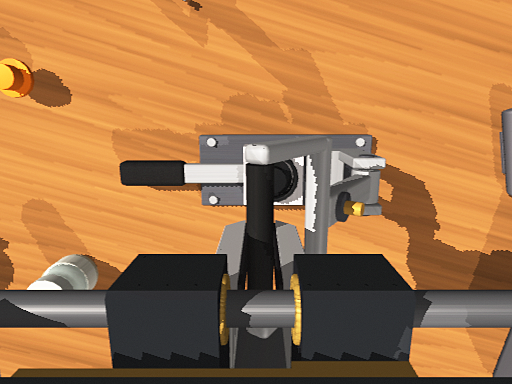

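The cap stays in the cup and sits visibly lower, at (315,478) in the scene crop. The arm follows, but there is about 26 N of radial pull from a path mismatch. I soften the grip so the bar can settle between the pads, and carry on slightly higher.

```bash
python3 -m crank '[[[0,-1,2],[0,0,0],0.05],[[0,-1,2],[0,0,0],0.05],[[-4.2,15,10.9],[0,0,0],0.05],[[-8.7,30.8,18.3],[0,0,0],0.05]]' 8
```

```text
t: 26.15
tool_pos: [0.5327, 0.1229, 0.2263]
orientation: [0.0, 0.604, 0.797, -0.0]
wrist_force: [3.7, -4.0, 4.4]
finger_gap: 0.0139
```

```bash
python3 -m crank '[[[-4.5,16.5,5.6],[0,0,0],0.05],[[-9.3,33.4,9.6],[0,0,0],0.05],[[-14.1,50.6,11.7],[0,0,0],0.05],[[-18.9,67.9,12.1],[0,0,0],0.05],[[-23.7,85.2,10.7],[0,0,0],0.05],[[-25.6,92,9.6],[0,0,0],0.05],[[-25.6,92,9.6],[0,0,0],0.05],[[-25.6,92,9.6],[0,0,0],0.05]]' 8
python3 - <<'E'
from h import *
im=bot.get_image("scene");cv2.imwrite("pics/s18.png",im[:,:,::-1]);crop("pics/s18.png",245,60,130,150,5,"pics/s18c.png")
im=bot.get_image("wrist");cv2.imwrite("pics/w18.png",im[:,:,::-1]);s=bot.read_state();print(s["tool_pos"],s["wrist_force"])
E
```

```text
t: 26.95
tool_pos: [0.5066, 0.216, 0.2354]
orientation: [-0.0, 0.603, 0.797, 0.0]
wrist_force: [-4.4, 3.3, 9.8]
finger_gap: 0.0135
[0.50677123 0.21569182 0.23542313] [-3.83272884  2.31228423 10.64480288]
```

View pics/s18c.png

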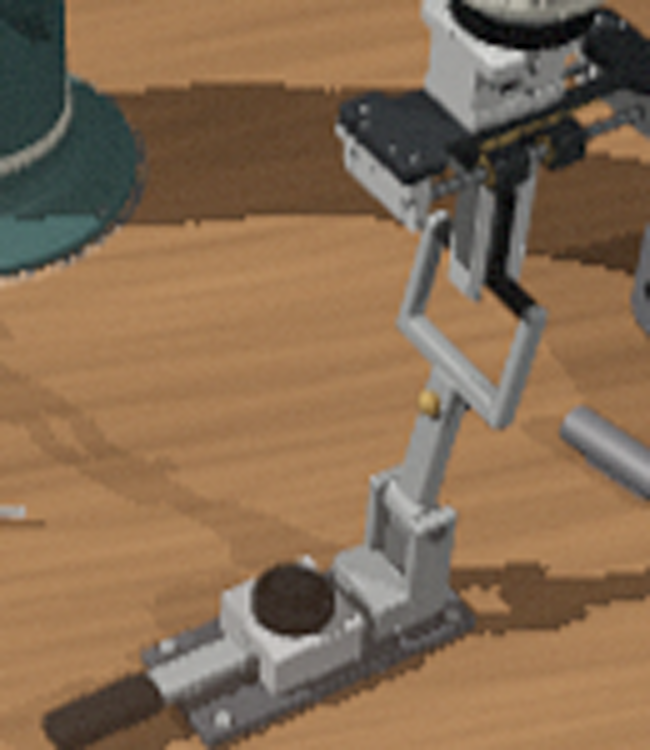

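View pics/w18.png

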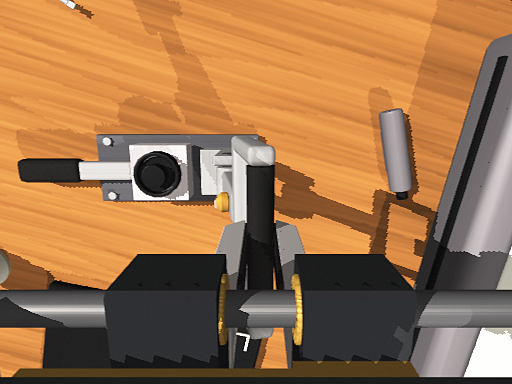

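The arm is back upright at about 1.75 rad, with the cap in the cup at (158,174). I let go and rise clear, then check the capsule.

```bash
python3 -m crank '[[[0,0,0],[0,0,0],0.3],[[0,0,0],[0,0,0],0.45],[[0,0,0],[0,0,0],0.6],[[0,0,0],[0,0,0],0.6],[[0,0,0],[0,0,0],0.6],[[0,0,30],[0,0,0],0.6],[[0,0,75],[0,0,0],0.6],[[0,0,110],[0,0,0],0.6],[[0,0,110],[0,0,0],0.6]]' 20
python3 - <<'E'
from h import *
im=bot.get_image("wrist");cv2.imwrite("pics/w19.png",im[:,:,::-1]);s=bot.read_state();print(s["tool_pos"],s["wrist_force"]);
E
```

```text
t: 27.95
tool_pos: [0.5084, 0.2163, 0.3491]
orientation: [0.002, 0.604, 0.797, 0.002]
wrist_force: [-0.6, 0.2, -0.4]
finger_gap: 0.0565
[0.50783051 0.21565665 0.34660155] [ 0.53598749 -0.25416477 -0.50825178]
```

View pics/w19.png

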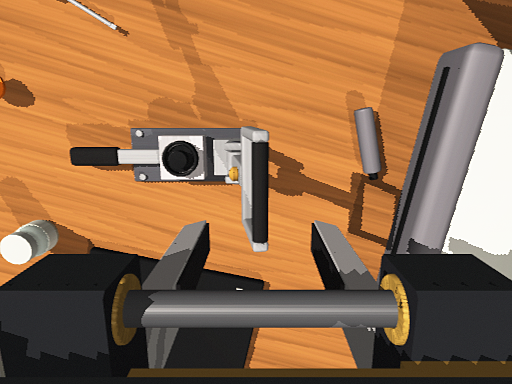

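The lever stays up and the hand is clear. I move over for a closer look at the capsule.

```bash
python3 -m crank '[[[9,-33,0],[0,0,0],0.6],[[18,-66,0],[0,0,0],0.6],[[28,-100,0],[0,0,0],0.6],[[28,-100,-40],[0,0,0],0.6],[[28,-100,-80],[0,0,0],0.6],[[28,-100,-110],[0,0,0],0.6],[[28,-100,-110],[0,0,0],0.6],[[28,-100,-110],[0,0,0],0.6]]' 20
python3 - <<'E'
from h import *
w=cam("wrist");im=bot.get_image("wrist")[:,:,::-1].copy();s=bot.read_state();print(s["tool_pos"],s["wrist_force"]);cv2.imwrite("pics/w20.png",im)
S=6;c=proj(w,[.5385,.1035,.055])[0];x0,y0=int(c[0])-60,max(0,int(c[1])-45);big=cv2.resize(im[y0:y0+90,x0:x0+120],None,fx=S,fy=S,interpolation=cv2.INTER_CUBIC)
raw=big.copy()
def circ(r,z,col):
    a=np.linspace(0,2*np.pi,120);X=np.c_[.5385+r*np.cos(a),.1035+r*np.sin(a),0*a+z]
    p=((proj(w,X)-[x0-.5,y0-.5])*S).astype(np.int32);cv2.polylines(big,[p],True,col,1)
circ(.013,.069,(0,255,0));circ(.013,.078,(0,0,255));circ(.0215,.059,(0,255,255))
cv2.imwrite("pics/w20c.png",raw);cv2.imwrite("pics/w20o.png",big)
im=bot.get_image("scene")[:,:,::-1].copy();cv2.imwrite("pics/s20.png",im);cs=cam("scene")
big=cv2.resize(im[150:210,265:345],None,fx=8,fy=8,interpolation=cv2.INTER_CUBIC)
for z,col in((.069,(0,255,0)),(.078,(0,0,255))):
    a=np.linspace(0,2*np.pi,120);X=np.c_[.5385+.013*np.cos(a),.1035+.013*np.sin(a),0*a+z]
    cv2.polylines(big,[((proj(cs,X)-[264.5,149.5])*8).astype(np.int32)],True,col,1)
cv2.imwrite("pics/s20o.png",big)
E
```

```text
t: 28.8
tool_pos: [0.5352, 0.1153, 0.2352]
orientation: [-0.0, 0.604, 0.797, -0.0]
wrist_force: [0.6, 0.1, 0.5]
finger_gap: 0.0566
[0.53566461 0.11552285 0.23602405] [ 0.7807513   0.16735652 -0.20432562]
```

View pics/w20o.png

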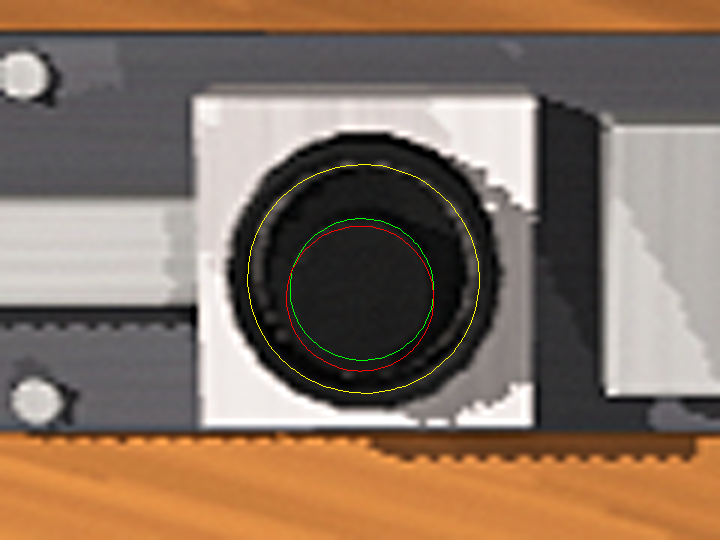

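View pics/s20o.png

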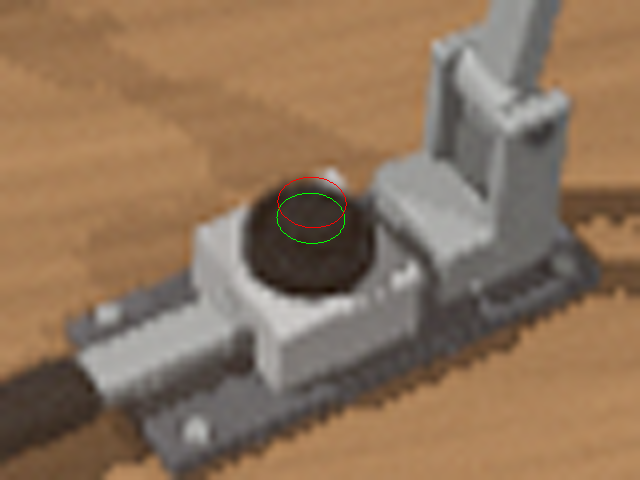

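View pics/s20.png

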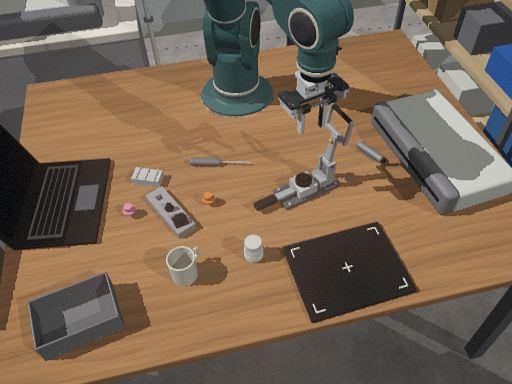

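```bash
python3 - <<'E'
import cv2,numpy as np
def st(f,x0,y0,w,h,s): 
    im=cv2.imread(f)[y0:y0+h,x0:x0+w].astype(float); return cv2.resize(np.clip(im*3.5,0,255).astype(np.uint8),None,fx=s,fy=s,interpolation=cv2.INTER_CUBIC)
a=np.hstack([st("pics/s13.png",285,160,40,35,9),st("pics/s20.png",285,160,40,35,9)]);
b=st("pics/w20.png",230,90,70,0 or 70,7) if 0 else cv2.imread("pics/w20c.png").astype(float)*4
cv2.imwrite("pics/cmp.png",a);cv2.imwrite("pics/w20b.png",np.clip(b,0,255).astype(np.uint8))
E
```

```text
(no output)
```

View pics/cmp.png

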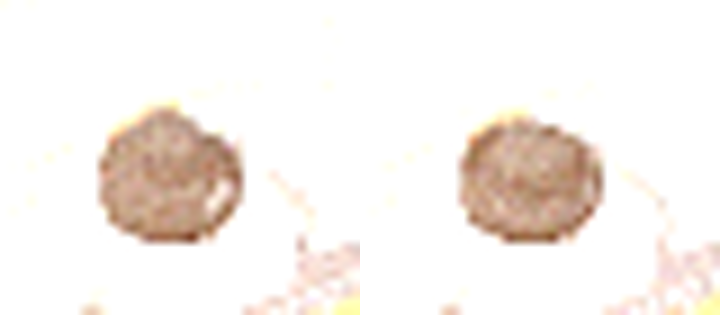

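View pics/w20b.png

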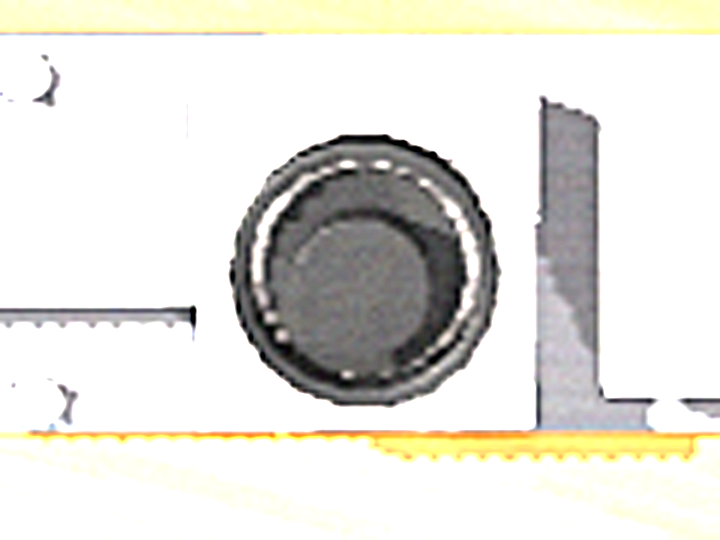

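```bash
python3 - <<'E'
from h import *
w=cam("wrist");im=cv2.imread("pics/w20.png")
S=12;c=proj(w,[.5385,.1035,.055])[0];x0,y0=int(c[0])-25,int(c[1])-25
big=cv2.resize(np.clip((im[y0:y0+50,x0:x0+50].astype(float)-8)*5,0,255).astype(np.uint8),None,fx=S,fy=S,interpolation=cv2.INTER_CUBIC)
def circ(r,z,col):
    a=np.linspace(0,2*np.pi,120);X=np.c_[.5385+r*np.cos(a),.1035+r*np.sin(a),0*a+z]
    cv2.polylines(big,[((proj(w,X)-[x0-.5,y0-.5])*S).astype(np.int32)],True,col,1)
raw=big.copy()
circ(.013,.069,(0,255,0));circ(.013,.078,(0,0,255));circ(.020,.053,(0,255,0));circ(.02,.062,(0,0,255))
cv2.imwrite("pics/w20d.png",big)
E
```

```text
(no output)
```

View pics/w20d.png

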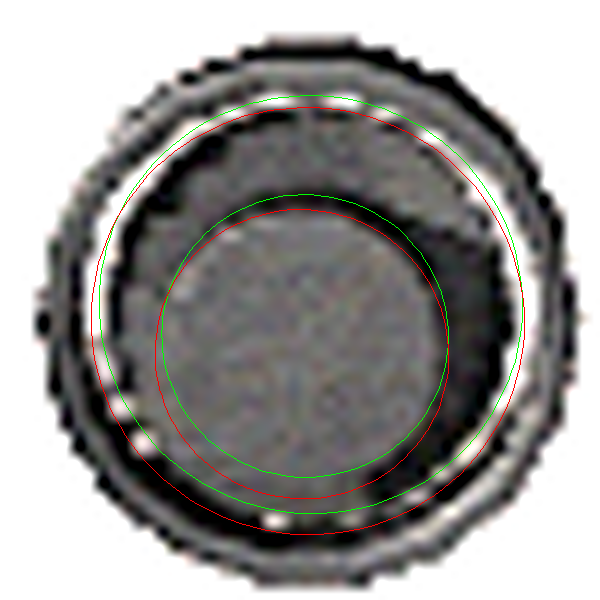

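The ring around the flange is even, so the cap is level. The apparent flange and boss sizes fit the "home" height better than the loose one. Bar travel from first contact to ledge (17.5 mm, so about 8.3 mm at the pad) agrees with the 9 mm seating depth. Everything else is where it was. Handing in.

```bash
python3 - <<'E'
from rig import bot
s=bot.read_state();print(s["t"],s["wrist_force"]);print(bot.hand_in())
E
```

```text
28.9 [1.047395   0.33804923 0.49882674]
the job is handed in; nothing more can be done
None
```

The dosimeter capsule is closed: the large round cap clicked home in the base, and the pliers' arm is back up and released. I handed in at 28.9 s with the hand clear of everything; no verdict was reported.

- **Placing:** I took the large round cap from the rack, set it in the base with an even gap all round, and let go of it.
- **Pressing:** I gripped the crossbar, swung the arm down and pressed in steps of about 1 mm. The force at the bar peaked at about 13 N and dropped to nothing at the click. It then rose to about 7 N as the cap met the ledge, and I eased off there. That is well below the 23 N cracking limit.
- **Last checks:** The cap looks level, with an even ring around it. The pad moved about 8.3 mm from first contact to the ledge, which fits the 9 mm seating depth. The arm stays up, and nothing else on the table looks moved.

Some things did not go to plan or disagreed:
- **First grasp missed:** The fingertips turned out to stand about 20 mm behind the reported tool point, not 17 mm ahead of it, so the first grasp closed on air above the cap. It touched nothing, and I corrected for the offset afterwards.
- **Pull on the crossbar:** On the way back up the bar had shifted in the grip. My path then pulled along the arm with about 26 N for a moment, until I softened the grip.
- **Camera disagreement:** The top camera placed the base 4 to 5 mm away from where the wrist camera did. I went by the wrist camera.
- **Cap height:** In the scene camera the cap dropped only about 1.2 pixels instead of the 1.9 expected. The pictures alone only roughly confirm the final height; the force readings are the stronger evidence.

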